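Hook up a pin frame and hang it on the cooling rail

TASK

Take the blue-gripped S-hook off the cooling rail, feel its lower end up from below through the hole in the brass lug of the pin frame lying on the stand, lift the frame off and hang it by that hook on the same rail, well clear of the spare hook, then let go and leave it hanging quietly. Touch the frame only with the hook, because its needles are sharp, and be gentle: no hard pushing of the hook against the frame or the rail. Do not drop the frame, and leave everything else where it is.

Things in the scene. Friction and masses are not known exactly. Their poses are not given: they have to be found in the camera images.
- hook: S-hook to use, 50 g: 5 mm round wire, 119 mm tall, blue grip, hanging upright on the rail. Origin: its middle; z up, the S lies in its x-z plane, y runs along the rail. Shank slants from (-15, 0, 42) to (15, 0, -42) mm. Upper bend opens down, its end on the +x side; lower bend opens up, its end on the -x side; both have 15 mm centre-line radius, centres 42 mm above and below the origin.
- hook_grip (a point): Middle of the hook's blue moulded grip, at (1.4, 0, -4) mm from its origin: a block on the shank, 10 mm wide in y, 12 mm thick, 36 mm long. Pinch it across y, coming from the -x side and above, tilted 45 to 50 degrees, so that fingers and palm stay clear of the rail (54 mm above this point while the hook hangs).
- hook_top (a point): Inside of the crown of the hook's upper bend, 54.5 mm above its origin: it sits on top of the rail when the hook hangs. To come off or on, raise the hook 15 mm plus a margin above where it hangs (18 to 22 mm in all: more brings the slanting shank and the grip against the bar); the mouth between the bend's end and the shank is 24 mm wide, the bar 8 mm.
- hook_bend (a point): Inside of the bottom of the hook's lower bend, 54.5 mm below its origin: where the lug comes to hang.
- hook_tip (a point): Top of the rounded upturned end of the hook's lower bend, at (-15, 0, -35.5) mm from its origin. It goes up through the lug's hole while the shank passes in front of the lug's end (about 23 mm clear between this end and the shank).
- spare: Spare S-hook, the same but with a black grip, hanging on the same rail 120 to 240 mm from the other. Origin and axes as the hook's. Leave it.
- rail: Cooling rail stand (fixed): round steel bar 8 mm thick, 460 mm long, along its y axis, centre line 265 mm above the table; green posts at y = -230 and +230 mm with feet 150 mm long in x; a drip tray 14 mm high, 110 by 400 mm, below the bar. Origin: on the table under the bar's middle; x level, away from the robot.
- stand: Frame stand (fixed) of folded bright sheet: top 60 mm above the table, from x = -63 to +52 mm and y = -60 to +60 mm; rims along both sides and the -x end stand 12 mm above the top; the +x end is open, the space beyond it free. Origin: on the table; x away from the robot.
- frame: Pin frame, 0.45 to 0.65 kg: rectangle of flat dark steel bars 112 (x) by 110 (y) mm, 10 mm thick, with needles and a cross bar up to 21 mm high. Origin: centre of its underside; x towards the brass lug, z up. Lies loose on the stand, 1.5 mm play to the side rims. An upward push of 2 to 3.5 N at the lug begins to lift that end; the frame then rests on what pushes it.
- rivet (a point): Rivet of the frame's brass lug, at the lug's underside: (48, 0, 10) mm from the frame's origin. The lug, a flat plate 50 mm wide, 3 mm thick, turns stiffly on it (about 3 N sideways at the hole) and was left anywhere within 0.55 rad of the frame's x axis: its angle is not measured.
- lug_zero (a point): Where the hole's centre would be (at the lug's underside) if the lug pointed straight along the frame's x: 24 mm in x from the rivet, overhanging the stand. The real hole, round, 10 mm across, lies on the 24 mm circle about the rivet, up to 0.55 rad (12.5 mm) to either side: find it by feel or sight. The lug ends 12 mm beyond the hole's centre.
- amber_bottle: Bystander: brown glass reagent bottle, 72 mm across, 170 mm tall. Leave it.
- white_bottle: Bystander: white plastic bottle with blue cap, 68 mm across, 190 mm tall. Leave it.
- jar: Bystander: clear jar with orange lid, 80 mm across, 90 mm tall. Leave it.
- beaker: Bystander: glass beaker, 80 mm across, 100 mm tall. Leave it.
- brush: Bystander: hand brush lying on the table. Leave it.
- spatula: Bystander: steel spatula lying on the table. Leave it.
Mind the look-alikes: they are no part of the job. Of the things shaped like the frame, the steel one is meant. What is shaped like the stand but black is not meant.

How it is judged (in metres and radians):
On the way, in this order (a step that is already met when the one before it is completed fails the run):
1. the blue-gripped hook is held, off the rail (distance of hook from where it was at the start of the episode above 0.06 m and contact force between the fingers and hook above 1 N), for 0.2 s.
2. the frame hangs by its lug from the held hook, clear of the stand (distance between rivet and hook_bend between 0.022 and 0.036 m and contact force between hook and frame above 1.5 N and contact force between frame and stand below 0.1 N and height (world z) of frame above 0.09 m and contact force between the fingers and hook above 1 N), for 0.2 s.
At the end, for the whole second after the job is handed in: The hook's upper bend sits on the rail (within 8 mm), 70 mm or more from the spare hook, and carries the load; the frame hangs by the lug's hole in the lower bend (bend 22 to 36 mm from the rivet), within 0.3 rad of plumb, hardly swinging (under 0.1 m/s and 1 rad/s) (x of hook_top in the frame of rail between -0.008 and 0.008 m and z of hook_top in the frame of rail between 0.262 and 0.277 m and contact force between hook and rail above 2 N and horizontal distance between hook and spare above 0.07 m and distance between rivet and hook_bend between 0.022 and 0.036 m and angle between frame's own x axis and vertical below 0.3 rad and contact force between hook and frame above 2 N and linear speed of frame below 0.1 m/s and angular speed of frame below 1 rad/s); the robot touches nothing.
It fails at once if the robot touches the frame (over 0.3 N) (contact force between any of the fingers, the arm and frame above 0.3 N).
It fails at once if the hook presses on the frame with more than 15 N (contact force between hook and frame above 15 N).
It fails at once if the hook presses on the rail with more than 20 N (contact force between hook and rail above 20 N).
It fails at once if the frame falls (its rivet comes below 50 mm above the table) (height (world z) of rivet below 0.05 m).
It fails at once if the spare hook or a bystander is moved by more than 20 mm (distance of any of spare, amber_bottle, white_bottle, jar, beaker, brush, spatula from where it was at the start of the episode above 0.02 m).
It also fails if it takes over 67 s, if anything falls off the work surface, if the arm or the gripper's body presses on something with over 40 N, if the wrist force passes 120 N, or if a joint passes its speed limit or range.

ROBOT

A 7-joint arm with a two-finger parallel gripper is mounted at the origin on the work surface. World frame = base frame: x ahead of the robot, y to its left, z up, the work surface at z = 0. Lengths are in mm, angles in rad, forces in N, time in s.
With the tool pointing down it reaches from about 400 to 875 mm from the base axis. Payload 4.4 kg.
Tool frame: the origin (TCP) lies midway between the tips of the shut fingers; the grasp point (between the pads) lies behind it (ctrl.grip_point_offset is the x of the grasp point in the tool frame, in mm); x points along the fingers, z is the direction in which the jaws open and shut, and the axes are right-handed (so a half turn about x gives the same grasp; the last joint's range is limited). The gripper opens to 85 mm and grips with 20 to 120 N. Pads are 22 mm wide; open, the fingers measure 114 mm over their backs; the gripper's body (76 mm by 85 mm) begins 54 mm behind the grasp point. The pads swing forward as they close: fully open they stand 13 mm farther back than shut.
Start: joints at [-1.2, 0.628, 0.038, 1.517, -0.027, 0.996, -0.02], TCP at [274.956, 588.996, 231.313] pointing down, gripper open.
Joint ranges: [-3.06, 3.06], [-0.37, 2.12], [-1.25, 1.32], [0.18, 2.47], [-1.1, 4.24], [0.23, 1.98], [-2.94, 2.94]. Speed limits (rad/s): [2.57, 2.57, 3.14, 3.14, 3.14, 3.14, 3.14].

INTERFACE

Orientations are given as [roll, pitch, yaw] about the fixed x, y, z axes, in that order (R = Rz(yaw) Ry(pitch) Rx(roll)).
In Python, from cell import status, eyes, ctrl gives the robot as it stands. The module is installed in compiled form; this text tells all that it offers.
- The arm moves only by the tool apply_moves, never from a script. Its argument "targets" is a list of rows, each a list of 3 entries, a list of its own where there are three numbers: the shift along the tool's x, y, z in mm, then the turn about the tool's x in degrees, then the finger opening in mm, from 0 to 85.4. In form: [[[dx, dy, dz], roll, claw], ...]. A call has 1 to 10 rows; each row shifts and turns the pose as measured when the row begins, along the tool's axes as they then stand; what a row does not reach is not made up. A row lasts 1/8 s, in which the tool goes at most 62.5 mm and 10.7 degrees, less where a joint would pass 70% of its speed; a pose out of reach is approached as far as the arm can. A call is refused whole if a number of a shift passes 62.5 or a number of a turn 10.7, either way. A call with a gripper value outside its range is refused whole. The fingers move at their own pace and stop on an object; the grip force is fixed at half the most. Time passes only in rows, so rows that do not move let the fingers close. It gives the time, the measured TCP pose, the force and the opening at its end, in the units of the state.
- status.read_state(): the state, without advancing time (a new reading comes with each control period).
- eyes.get_image(name): name is "side" or "top" or "wrist"; returns (picture, depth): 420x560x3 uint8, blue, green, red; 420x560 float32, mm along the optical axis (not along the pixel's ray), 0 where there is no reading.
- eyes.camera_params(name): a dict with "fx", "fy", "cx", "cy" (pixels), "R" (3x3) and "t" (3): a world point X has camera coordinates R X + t. Camera axes: x right, y down, z forward; pixel columns grow to the right and rows downward; lengths in mm; the calibration is good to about 2 mm. The wrist camera is an equidistant fisheye: a pixel r from the principal point sees the ray r / f radians off the axis. A picture is of the moment at which its call begins: read the wrist's pose just before it. camera_params takes no time and is no camera call; for the wrist camera it gives the pose at the moment of the call.
- ctrl.finish_job(): hands the job in, once; it reports no verdict.
The state is a dict: "clock": time; "qpos": joint angles; "qd": joint speeds; "tau": joint torques, N m; "eef_pos": TCP position; "tool_rot": TCP orientation; "force": force on the tool from outside, world axes, zero at the start; "torque": the same for the moment, N m; "width": finger opening in mm.
Only numpy, scipy, OpenCV 4.12 (cv2) and the standard library are available. Lean on these libraries where they do the work, as an engineer would, in place of code of your own. Each camera call takes 0.05 s, during which the arm holds its last target.

## Working session

There is one attempt and no reset: what is moved stays moved. The work goes in short steps, Python scripts to look and compute and a tool call to move; the robot and the scene stay as the last step left them, time stands still between calls to the robot, and variables do not carry over. Pictures are saved under pics/ and viewed, and the job is handed in when it is done.

Besides the shell and the picture viewer there is one more tool, called as name(argument=value, ...), one argument or row to a line, values as JSON. apply_moves: Moves the arm, as the interface text tells. Its arguments: {"type":"object","properties":{"targets":{"type":"array"}},"required":["targets"]}

```bash
mkdir -p pics; python3 - <<'E'
from cell import status, eyes, ctrl
import cv2
print(status.read_state(), ctrl.grip_point_offset)
for n in ("side","top"):
    p,d=eyes.get_image(n); cv2.imwrite(f"pics/{n}0.png",p)
    import numpy as np; np.savez(f"pics/{n}0.npz",p=p,d=d)
    print(n,eyes.camera_params(n))
E
```

```text
{'clock': 0.0, 'qpos': array([-1.19980241,  0.62934374,  0.03845461,  1.51837726, -0.02700525,
        0.99630879, -0.01999186]), 'qd': array([-0.0003299 ,  0.00031917, -0.0007517 , -0.00038089, -0.00125965,
       -0.00078018, -0.0016911 ]), 'tau': array([-8.42921290e-04, -5.63390493e+01,  1.22594923e+00, -1.93448353e+01,
        1.10117916e-02,  1.05628849e-02, -8.98857735e-07]), 'eef_pos': array([274.6850481 , 588.40851011, 230.38791387]), 'tool_rot': array([-3.12671627,  1.56887755, -1.99271902]), 'force': array([-0.3450029 ,  0.33049785, -0.71847682]), 'torque': array([-0.0308236 ,  0.04385737,  0.00156622]), 'width': 85.17682819902667} -18.700000000000003
side {'fx': 443.2347355851067, 'fy': 443.2347355851067, 'cx': 288.04594911674326, 'cy': 205.21290197003717, 'R': array([[ 8.58018335e-01, -5.13618960e-01, -3.15899406e-04],
       [-2.48599424e-01, -4.14755624e-01, -8.75314857e-01],
       [ 4.49447285e-01,  7.51114729e-01, -4.83553308e-01]]), 't': array([-369.60257417,  276.99249235, 1076.37087666])}
top {'fx': 529.8445615441641, 'fy': 529.8445615441641, 'cx': 272.70680846322006, 'cy': 209.52776610319415, 'R': array([[-0.01429775, -0.9998844 , -0.00517221],
       [-0.9972828 ,  0.01463403, -0.07220014],
       [ 0.07226749,  0.00412586, -0.99737675]]), 't': array([  33.41814402,  436.68170737, 1764.23014738])}
```

View pics/side0.png

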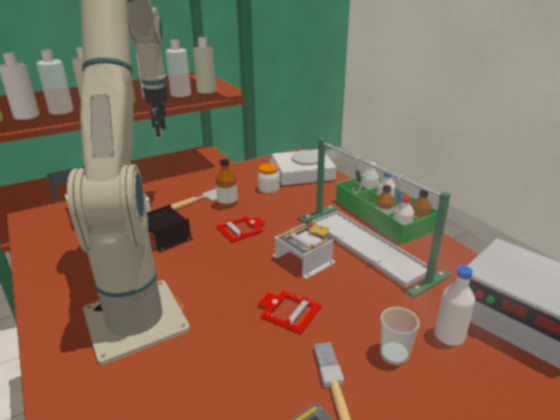

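View pics/top0.png

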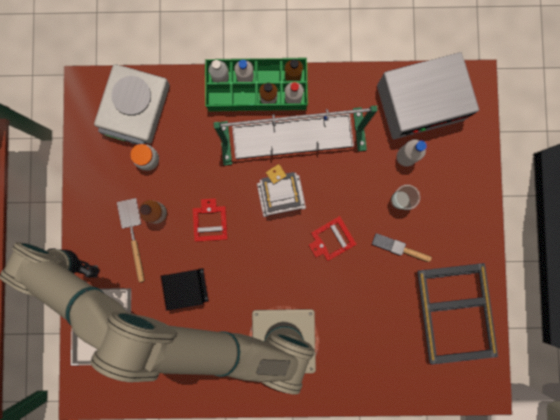

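The side view shows the stand with the frame near (305,245) and the rail from (320,150) to (443,200). In the top view the steel frame is on the bright stand at (281,193), with its brass lug near (276,174). The red ones at (210,222) and (333,240) and the black stand at (184,290) are look-alikes. Next I'll enlarge these areas.

```bash
python3 - <<'E'
import cv2,numpy as np
p=np.load("pics/top0.npz")["p"]
a=cv2.resize(p[90:220,210:380],None,fx=4.6,fy=4.6,interpolation=cv2.INTER_CUBIC); cv2.imwrite("pics/topc.png",a)
p=np.load("pics/side0.npz")["p"]
a=cv2.resize(p[130:290,265:465],None,fx=3.7,fy=3.7,interpolation=cv2.INTER_CUBIC); cv2.imwrite("pics/sidec.png",a)
E
```

```text
(no output)
```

View pics/topc.png

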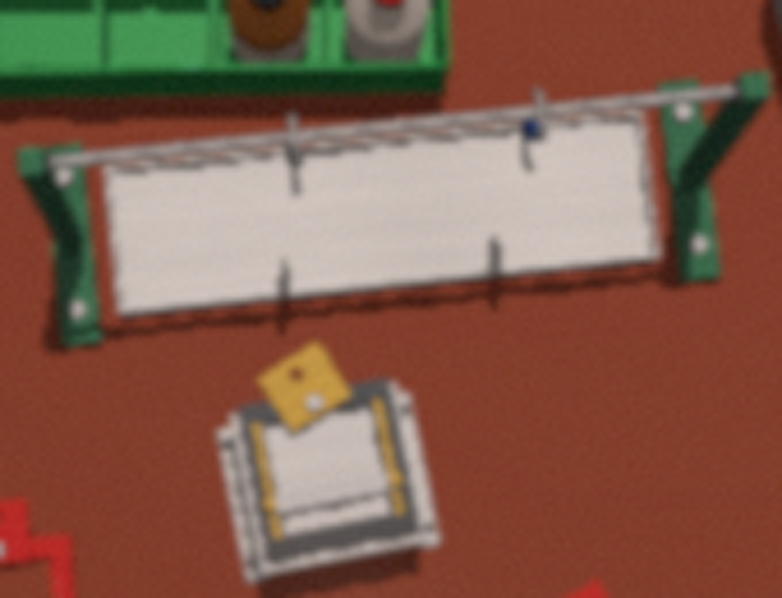

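View pics/sidec.png

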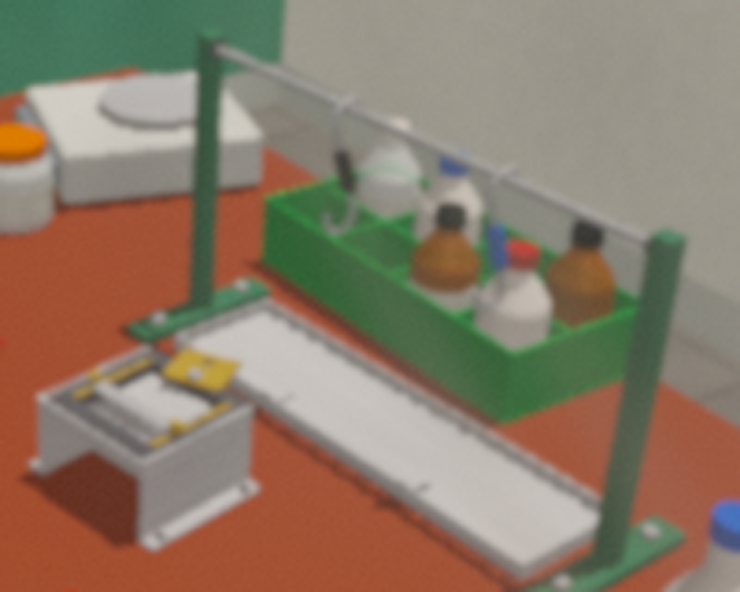

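The blue grip shows at top-crop (532,128), which is full-image (325.7,117.8), and at side-crop (497,245). That is the hook I want. The black-gripped spare is at top-crop (295,150). The brass lug's hole is at top-crop (297,374) and its rivet at (313,403), so the lug is turned to the left.

```bash
cat > h.py <<'E'
import numpy as np, cv2
from scipy.spatial.transform import Rotation as Ro
from cell import status, eyes, ctrl
def ray(n,u,v,c=None):
    c=c or eyes.camera_params(n)
    R,t=np.array(c["R"]),np.array(c["t"])
    x=(u-c["cx"])/c["fx"];y=(v-c["cy"])/c["fy"]
    if n=="wrist":
        r=np.hypot(x,y); d=np.array([np.sin(r)*x/r,np.sin(r)*y/r,np.cos(r)]) if r>0 else np.array([0,0,1.])
    else: d=np.array([x,y,1.]); d/=np.linalg.norm(d)
    return -R.T@t, R.T@d
def onz(n,u,v,z,c=None):
    o,d=ray(n,u,v,c); return o+d*(z-o[2])/d[2]
def proj(n,X,c=None):
    c=c or eyes.camera_params(n)
    p=np.array(c["R"])@np.array(X)+np.array(c["t"])
    if n=="wrist":
        th=np.arctan2(np.hypot(p[0],p[1]),p[2]); k=th/np.hypot(p[0],p[1])
        return np.array([c["fx"]*p[0]*k+c["cx"],c["fy"]*p[1]*k+c["cy"]])
    return np.array([c["fx"]*p[0]/p[2]+c["cx"],c["fy"]*p[1]/p[2]+c["cy"]])
def tri(*rays):
    A=np.zeros((3,3));b=np.zeros(3)
    for o,d in rays:
        M=np.eye(3)-np.outer(d,d);A+=M;b+=M@o
    X=np.linalg.solve(A,b); return X,[np.linalg.norm((np.eye(3)-np.outer(d,d))@(X-o)) for o,d in rays]
E
python3 - <<'E'
from h import *
np.set_printoptions(precision=1,suppress=True)
T=lambda x,y:(210+(x+.5)/4.6-.5,90+(y+.5)/4.6-.5)
S=lambda x,y:(265+(x+.5)/3.7-.5,130+(y+.5)/3.7-.5)
print("railT",onz("top",*T(50,160),265),onz("top",*T(740,92),265))
print("railS",onz("side",*S(215,46),265),onz("side",*S(650,242),265))
print("hole",onz("top",*T(297,374),73),"riv",onz("top",*T(313,403),75))
print("blue top",tri(ray("top",*T(532,128)),ray("side",*S(497,245))))
print("crownT blue",onz("top",*T(540,110),272), onz("side",*S(505,170),272)); print("spare",onz("top",*T(292,132),272),onz("side",*S(345,100),272))
for n,q in (("BL rim",(222,432)),("TR",(395,382)),("rightbot",(437,545)),("leftbot",(250,580))): print(n,onz("top",*T(*q),72))
print("frame corners z70");
for q in ((245,412),(388,385),(415,525),(270,552)): print(onz("top",*T(*q),70))
E
```

```text
railT [670.9 175.2 265. ] [ 707.9 -264.1  265. ]
railS [668.  184.7 265. ] [ 707.5 -256.1  265. ]
hole [559.4  20.2  73. ] riv [538.3   9.2  75. ]
blue top (array([ 698.3, -135.4,  211.3]), [np.float64(2.126140661963806), np.float64(2.1261406619639125)])
crownT blue [ 696.5 -136.   272. ] [ 693.  -135.5  272. ]
spare [684.8  21.1 272. ] [676.8  22.5 272. ]
BL rim [518.9  74.1  72. ]
TR [552.8 -49.3  72. ]
rightbot [436.2 -77.   72. ]
leftbot [413.4  55.6  72. ]
frame corners z70
[533.2  57.6  70. ]
[551.  -44.4  70. ]
[450.8 -61.8  70. ]
[433.1  41.2  70. ]
```

```bash
cat >> h.py <<'E'
def st():
    s=status.read_state(); R=Ro.from_euler("xyz",s["tool_rot"]).as_matrix(); return s,R
def show():
    np.set_printoptions(precision=3,suppress=True)
    s,R=st(); print("t",round(s["clock"],2),"p",s["eef_pos"].round(1),"x",R[:,0],"z",R[:,2],"F",s["force"].round(1),"w",round(s["width"],1),"q",s["qpos"]); return s,R
E
python3 - <<'E'
from h import *
s,R=show()
print(R)
# target
print(R.T@(np.array([480,40,520])-s["eef_pos"]))
E
```

```text
t 0.1 p [274.7 588.5 230.5] x [-0.001 -0.002 -1.   ] z [ 0.423  0.906 -0.002] F [-0.   0.   0.4] w 84.9 q [-1.2    0.629  0.038  1.518 -0.027  0.996 -0.02 ]
[[-0.001 -0.906  0.423]
 [-0.002  0.423  0.906]
 [-1.    -0.    -0.002]]
[-288.834 -418.043 -410.629]
```

apply_moves(
  targets=[
    [[-60,0,0],-10,40],
    [[-60,0,0],-10,40],
    [[-60,0,0],-10,40],
    [[-60,0,0],0,40],
    [[-60,0,0],0,40],
  ],
)

```text
clock: 0.72
eef_pos: [273.9, 587.0, 530.6]
tool_rot: [2.644, 1.551, -1.963]
force: [0.4, 0.9, -0.4]
width: 40.3
```

```bash
python3 - <<'E'
from h import *
s,R=show()
print(R.T@(np.array([480,40,520])-s["eef_pos"]))
E
```

```text
t 0.72 p [273.9 587.  530.6] x [-0.007 -0.018 -1.   ] z [-0.105  0.994 -0.017] F [ 0.4  0.9 -0.4] w 40.3 q [-1.135  0.518 -0.092  0.899  0.046  1.746  0.467]
[  18.943 -147.758 -565.37 ]
```

apply_moves(
  targets=[
    [[0,-15,-58],0,40],
    [[0,-15,-58],0,40],
    [[0,-15,-58],0,40],
    [[0,-15,-58],0,40],
    [[0,-15,-58],0,40],
    [[0,-15,-58],0,40],
    [[0,-15,-58],0,40],
    [[0,-15,-58],0,40],
    [[0,-15,-58],0,40],
    [[0,-15,-50],0,40],
  ],
)

```text
clock: 1.98
eef_pos: [489.1, 23.9, 536.2]
tool_rot: [2.377, 1.564, -2.223]
force: [0.5, 0.9, 0.3]
width: 39.6
```

```bash
python3 - <<'E'
from h import *
s,R=show()
E
```

```text
t 1.98 p [489.1  23.9 536.2] x [-0.004 -0.006 -1.   ] z [-0.112  0.994 -0.005] F [0.5 0.9 0.3] w 39.6 q [-0.267  0.196  0.206  1.376 -0.035  1.578  1.618]
```

apply_moves(
  targets=[
    [[-60,0,0],0,40],
    [[-60,0,0],0,40],
    [[-60,0,0],0,40],
    [[-60,0,0],0,40],
    [[-60,0,0],0,40],
  ],
)

```text
clock: 2.6
eef_pos: [465.8, 18.4, 726.9]
tool_rot: [-1.724, 1.468, -0.053]
force: [0.7, -0.0, 0.5]
width: 39.7
```

```bash
python3 - <<'E'
from h import *
s,R=show()
E
```

```text
t 2.6 p [465.8  18.4 726.9] x [ 0.103 -0.006 -0.995] z [-0.099  0.995 -0.016] F [ 0.7 -0.   0.5] w 39.7 q [-0.353  0.178  0.353  0.889 -0.06   1.981  1.636]
```

apply_moves(
  targets=[
    [[-60,-10,0],0,40],
    [[-60,-10,0],0,40],
    [[-60,-10,0],0,40],
  ],
)

```text
clock: 2.98
eef_pos: [450.8, 20.3, 785.1]
tool_rot: [-1.666, 1.327, 0.007]
force: [0.2, 0.1, -0.1]
width: 40.2
```

```bash
python3 - <<'E'
from h import *
s,R=show()
E
```

```text
t 2.98 p [450.8  20.3 785.1] x [ 0.241  0.002 -0.97 ] z [-0.099  0.995 -0.023] F [ 0.2  0.1 -0.1] w 40.2 q [-0.505  0.118  0.504  0.813 -0.061  1.981  1.63 ]
```

apply_moves(
  targets=[
    [[-60,-15,0],0,40],
    [[-60,-15,0],0,40],
    [[-60,-15,0],0,40],
    [[-60,-15,0],0,40],
    [[-60,-15,0],0,40],
  ],
)

```text
clock: 3.6
eef_pos: [418.6, 22.2, 875.1]
tool_rot: [-1.637, 1.108, 0.037]
force: [0.6, 0.2, -0.3]
width: 40.2
```

```bash
python3 - <<'E'
from h import *
s,R=show()
E
```

```text
t 3.6 p [418.6  22.2 875.1] x [ 0.446  0.016 -0.895] z [-0.096  0.995 -0.029] F [ 0.6  0.2 -0.3] w 40.2 q [-1.275  0.037  1.25   0.686 -0.04   1.981  1.616]
```

apply_moves(
  targets=[
    [[-60,-25,0],0,40],
    [[-60,-25,0],0,40],
    [[-60,-25,0],0,40],
    [[-60,-25,0],0,40],
    [[-60,-25,0],0,40],
  ],
)

```text
clock: 4.22
eef_pos: [405.2, 27.8, 936.9]
tool_rot: [-1.615, 0.953, 0.082]
force: [-0.7, 0.6, 0.1]
width: 40.0
```

```bash
python3 - <<'E'
from h import *
s,R=show()
E
```

```text
t 4.22 p [405.2  27.8 936.9] x [ 0.577  0.048 -0.815] z [-0.118  0.993 -0.026] F [-0.7  0.6  0.1] w 40.0 q [-0.747 -0.005  0.55   0.549  0.075  1.981  1.553]
```

apply_moves(
  targets=[
    [[-60,-35,0],0,40],
    [[-60,-35,0],0,40],
    [[-60,-35,0],0,40],
    [[-60,-35,0],0,40],
    [[-60,-35,0],0,40],
  ],
)

```text
clock: 4.85
eef_pos: [370.2, 24.5, 1006.2]
tool_rot: [-1.601, 0.778, 0.103]
force: [-0.4, -0.8, 0.5]
width: 39.9
```

```bash
python3 - <<'E'
from h import *
s,R=show()
E
```

```text
t 4.85 p [ 370.2   24.5 1006.2] x [ 0.708  0.073 -0.702] z [-0.124  0.992 -0.022] F [-0.4 -0.8  0.5] w 39.9 q [ 0.365 -0.022 -0.495  0.388  0.012  1.981  1.58 ]
```

apply_moves(
  targets=[
    [[-60,-35,0],1.8,40],
  ],
)

```text
clock: 4.97
eef_pos: [358.4, 23.9, 1019.7]
tool_rot: [-1.575, 0.743, 0.104]
force: [-0.1, -0.7, 1.7]
width: 39.7
```

```bash
cat >> h.py <<'E'
def goto(P):
    s,R=show(); d=R.T@(np.array(P)-s["eef_pos"]); print("shift",d.round(1),"n",np.linalg.norm(d).round(1)); return d
E
python3 - <<'E'
from h import *
s,R=st(); x=R[:,0]
g=np.array([698.3,-135.5,210.5])
pre=g+(18.7-110)*x; print(pre); goto(pre)
E
```

```text
[ 631.43315002 -142.5030231   272.26950738]
t 4.97 p [ 358.4   23.9 1019.7] x [ 0.732  0.077 -0.677] z [-0.107  0.994 -0.003] F [-0.1 -0.7  1.7] w 39.7 q [ 0.59  -0.035 -0.628  0.361 -0.069  1.981  1.577]
shift [ 692.9  379.1 -192.6] n 813.0
```

apply_moves(
  targets=[
    [[25,14,-7],0,40],
    [[49,27,-14],0,40],
    [[49,27,-14],0,40],
    [[49,27,-14],0,40],
    [[49,27,-14],0,40],
  ],
)

```text
clock: 5.6
eef_pos: [444.2, -24.6, 785.0]
tool_rot: [-1.588, 0.726, 0.1]
force: [0.7, 0.2, 1.1]
width: 39.7
```

```bash
python3 - <<'E'
from h import *
s,R=st(); x=R[:,0]
g=np.array([698.3,-135.5,210.5])
pre=g+(18.7-110)*x; print(pre); goto(pre)
E
```

```text
[ 630.36424562 -142.34835976  271.10959697]
t 5.6 p [444.2 -24.6 785. ] x [ 0.744  0.075 -0.664] z [-0.112  0.994 -0.013] F [0.7 0.2 1.1] w 39.7 q [ 0.73  -0.306 -0.299  1.468 -0.495  1.214  2.088]
shift [ 470.8  271.5 -131.1] n 559.1
```

apply_moves(
  targets=[
    [[48,28,-13],0,40],
    [[48,28,-13],0,40],
    [[48,28,-13],0,40],
    [[48,28,-13],0,40],
    [[48,28,-13],0,40],
    [[48,28,-13],0,40],
    [[48,28,-13],0,40],
    [[48,28,-13],0,40],
  ],
)

```text
clock: 6.6
eef_pos: [590.7, -106.7, 384.7]
tool_rot: [-1.557, 0.792, 0.107]
force: [0.6, -3.1, 0.4]
width: 40.3
```

```bash
python3 - <<'E'
from h import *
s,R=st(); x=R[:,0]
g=np.array([698.3,-135.5,210.5])
pre=g+(18.7-110)*x; print(pre); goto(pre)
p,d=eyes.get_image("wrist"); cv2.imwrite("pics/w1.png",p)
c=eyes.camera_params("wrist"); print(c["fx"],c["cx"],c["cy"])
print("grip proj",proj("wrist",g),"crown",proj("wrist",g+[-1.4,0,58.5]), "tip of hook", proj("wrist",g+[-16.4,-1.2,-31.5]))
E
```

```text
[ 634.55172917 -142.34697811  275.49974506]
t 6.6 p [ 590.7 -106.7  384.7] x [ 0.698  0.075 -0.712] z [-0.097  0.995  0.01 ] F [ 0.6 -3.1  0.4] w 40.3 q [ 0.578  0.164 -0.332  2.14  -1.099  0.235  2.94 ]
shift [105.6  47.8 -40.8] n 122.9
325.19226210127806 279.21901281254213 213.3456313766671
grip proj [245.418 143.713] crown [242.141 190.52 ] tip of hook [246.182 111.406]
```

View pics/w1.png

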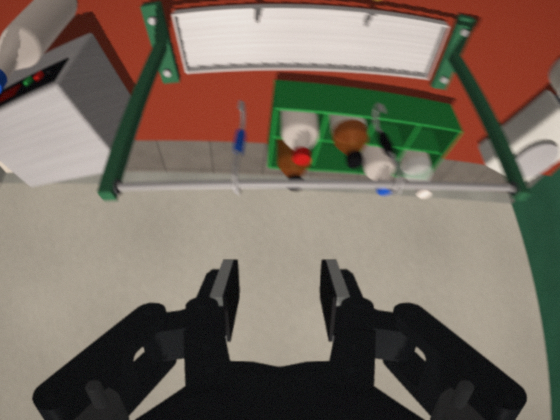

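```bash
cat > fk.py <<'E'
import numpy as np, itertools
from scipy.spatial.transform import Rotation as Ro
from scipy.optimize import least_squares
D=[([-1.2,.6293,.03845,1.51838,-.027,.9963,-.01999],[274.7,588.5,230.5],[-.001,-.002,-1],[.423,.906,-.002]),
([-1.135,.518,-.092,.899,.046,1.746,.467],[273.9,587,530.6],[-.007,-.018,-1],[-.105,.994,-.017]),
([-.267,.196,.206,1.376,-.035,1.578,1.618],[489.1,23.9,536.2],[-.004,-.006,-1],[-.112,.994,-.005]),
([-.353,.178,.353,.889,-.06,1.981,1.636],[465.8,18.4,726.9],[.103,-.006,-.995],[-.099,.995,-.016]),
([-.505,.118,.504,.813,-.061,1.981,1.63],[450.8,20.3,785.1],[.241,.002,-.97],[-.099,.995,-.023]),
([-1.275,.037,1.25,.686,-.04,1.981,1.616],[418.6,22.2,875.1],[.446,.016,-.895],[-.096,.995,-.029]),
([.365,-.022,-.495,.388,.012,1.981,1.58],[370.2,24.5,1006.2],[.708,.073,-.702],[-.124,.992,-.022]),
([.73,-.306,-.299,1.468,-.495,1.214,2.088],[444.2,-24.6,785],[.744,.075,-.664],[-.112,.994,-.013]),
([.578,.164,-.332,2.14,-1.099,.235,2.94],[590.7,-106.7,384.7],[.698,.075,-.712],[-.097,.995,.01])]
def Rz(a): return Ro.from_euler('z',a).as_matrix()
def Ry(a): return Ro.from_euler('y',a).as_matrix()
S=(-1,1,1)
def fk(q,L,S=S,off=0.0):
    # L: base x, base z, shoulder->elbow z, elbow off x, elbow-> wrist x,z, wrist->tool x,z
    R=Rz(-q[0]); p=np.array([0,0,L[0]]); p=p+R@[L[1],0,0]
    R=R@Ry(q[1])@Rz(S[0]*q[2]); p=p+R@[L[2],0,L[3]]
    R=R@Ry(q[3]); p=p+R@[L[4],0,L[5]]
    R=R@Rz(S[1]*q[4])@Ry(q[5]); p=p+R@[L[6],0,L[7]]
    R=R@Rz(S[2]*q[6]+off)
    return p,R   # tool x = R[:,2]
if __name__=="__main__":
    best=[]
    for S in itertools.product((-1,1),repeat=3):
        e=0
        for q,p,x,z in D: e+=np.linalg.norm(fk(q,np.zeros(8),S)[1][:,2]-x)
        print(S,e)
        def f(L): return np.concatenate([fk(q,L,S)[0]-p for q,p,x,z in D])
        r=least_squares(f,[300,0,0,300,0,300,0,200]); print(r.cost,r.x.round(1),r.fun.round(1) if r.cost<500 else "")
        for q,p,x,z in D[:3]:
            R=fk(q,np.zeros(8),S)[1]; print(np.array(z)@R)
E
python3 fk.py
```

```text
(-1, -1, -1) 0.006789269065035183
2357.6697306255905 [338.7 -14.7  20.1 517.8  -7.5 373.2 -23.4 315.3] 
[-9.99884462e-01 -2.15257270e-04  1.31267811e-04]
[-9.99674160e-01  1.10649965e-03 -5.90403234e-04]
[-1.00030239e+00  6.14978158e-05  3.64867621e-04]
(-1, -1, 1) 0.006789269065035183
2357.6697306255905 [338.7 -14.7  20.1 517.8  -7.5 373.2 -23.4 315.3] 
[-9.99076856e-01 -4.01798174e-02  1.31267811e-04]
[-5.93539346e-01  8.04400831e-01 -5.90403234e-04]
[ 9.95842177e-01 -9.43568998e-02  3.64867621e-04]
(-1, 1, -1) 1.8268564809037597
25109.81503367094 [296.1 -31.  130.2 373.6 -33.3 334.5 -59.5 116.6] 
[-0.99944731 -0.02951507  0.00171118]
[-0.99875517 -0.01650621  0.03956824]
[-9.97883567e-01  6.79752212e-04 -6.95192410e-02]
(-1, 1, 1) 1.8268564809037597
25109.81503367094 [296.1 -31.  130.2 373.6 -33.3 334.5 -59.5 116.6] 
[-0.99746896 -0.06943875  0.00171118]
[-0.6071536   0.79318904  0.03956824]
[ 0.99337585 -0.09474439 -0.06951924]
(1, -1, -1) 3.1445146736186484
167196.19172595788 [  60.   420.9 -563.   875.8   20.2  484.9  160.   444.7] 
[-0.99793028 -0.06233846 -0.00425082]
[-0.98542415  0.1600005  -0.05185643]
[-0.91664919 -0.39363823  0.07354054]
(1, -1, 1) 3.1445146736186484
167196.19172595788 [  60.   420.9 -563.   875.8   20.2  484.9  160.   444.7] 
[-0.99464121 -0.10217527 -0.00425082]
[-0.45731442  0.88742574 -0.05185643]
[0.94967445 0.30547541 0.07354054]
(1, 1, -1) 3.8032290764245094
238881.9319579736 [ 117.7  405.5 -550.7  286.7 -116.   364.4 -236.6   71.8] 
[-9.95671682e-01 -9.16890400e-02  1.43887412e-04]
[-9.88922582e-01  1.46223943e-01  8.28242183e-04]
[-0.91970004 -0.3933098   0.0080152 ]
(1, 1, 1) 3.8032290764245094
238881.9319579736 [ 117.7  405.5 -550.7  286.7 -116.   364.4 -236.6   71.8] 
[-9.91211296e-01 -1.31412122e-01  1.43887412e-04]
[-4.70471083e-01  8.82046639e-01  8.28242183e-04]
[0.95268076 0.30486084 0.0080152 ]
```

```bash
cat > fk2.py <<'E'
from fk import *
def fk(q,L):
    R=Rz(-q[0]); p=np.array([0,0,L[0]])+R@[L[1],L[2],0]
    R=R@Ry(q[1])@Rz(-q[2]); p=p+R@[L[3],L[4],L[5]]
    R=R@Ry(q[3]); p=p+R@[L[6],0,L[7]]
    R=R@Rz(-q[4]); p=p+R@[L[10],L[11],0]
    R=R@Ry(q[5]); p=p+R@[L[8],0,L[9]]
    R=R@Rz(-q[6]); 
    return p,np.column_stack([R[:,2],R[:,1],-R[:,0]])  # tool axes x,y,z
if __name__=="__main__":
    def f(L): return np.concatenate([fk(q,L)[0]-p for q,p,x,z in D]+[L[[1,2,3,4,6,8,10,11]]*.01])
    r=least_squares(f,[300,0,0,0,0,300,0,300,0,200,0,0]); print(r.cost,r.x.round(1).tolist(),r.fun.round(1))
    q,p,x,z=D[0]; print(fk(q,r.x)[1])
E
python3 fk2.py
```

```text
0.3128342546760213 [336.0, 0.1, -11.6, -0.4, -16.1, 559.0, -0.1, 382.3, -0.3, 349.6, 0.3, -0.4] [-0.1 -0.1 -0.1  0.5 -0.1 -0.   0.   0.3  0.1  0.  -0.1  0.2 -0.1  0.
 -0.2 -0.   0.1 -0.1 -0.   0.1 -0.   0.1  0.1  0.2 -0.1  0.  -0.1  0.
 -0.1 -0.  -0.2 -0.  -0.   0.  -0. ]
[[-7.65579137e-04 -9.06197551e-01  4.22853891e-01]
 [-1.70517519e-03  4.22854583e-01  9.06195947e-01]
 [-9.99998253e-01 -2.72752518e-05 -1.86895423e-03]]
```

```bash
cat > ik.py <<'E'
from fk2 import *
L=np.array([336.0,0.1,-11.6,-0.4,-16.1,559.0,-0.1,382.3,-0.3,349.6,0.3,-0.4])
lo=np.array([-3.06,-.37,-1.25,.18,-1.1,.23,-2.94]);hi=np.array([3.06,2.12,1.32,2.47,4.24,1.98,2.94])
def pose(tilt,az,flip=0):
    t,a=np.radians(tilt),az
    x=np.array([np.sin(t)*np.cos(a),np.sin(t)*np.sin(a),-np.cos(t)]); z=np.array([-np.sin(a),np.cos(a),0])*(1 if not flip else -1)
    return np.column_stack([x,np.cross(z,x),z])
def solve(P,R,q0,m=0.0):
    def f(q):
        p,r=fk(q,L); return np.concatenate([(p-P)/100,Ro.from_matrix(R.T@r).as_rotvec(),0.0003*(q-q0)])
    r=least_squares(f,np.clip(q0,lo+m+1e-3,hi-m-1e-3),bounds=(lo+m,hi-m)); p,rr=fk(r.x,L)
    return r.x,np.linalg.norm(p-P),np.degrees(np.linalg.norm(Ro.from_matrix(R.T@rr).as_rotvec()))
if __name__=="__main__":
    rng=np.random.default_rng(0); np.set_printoptions(precision=2,suppress=True)
    g=np.array([698.3,-135.5,210.5])
    for tilt in (45,50):
      for flip in (0,1):
        R=pose(tilt,.09,flip); P=g+18.7*R[:,0]
        sols=[]
        for k in range(40):
            q,e,a=solve(P,R,rng.uniform(lo,hi))
            sols.append((e+a*3,e,a,q))
        sols.sort(key=lambda s:s[0]); print(tilt,flip,sum(s[0]<1 for s in sols))
        good=[s for s in sols if s[0]<1]
        for s in (good or sols)[:12]: print("  ",round(s[1],1),round(s[2],1),s[3],"marg",np.min(np.minimum(s[3]-lo,hi-s[3])).round(2))
E
python3 ik.py
```

```text
45 0 16
   0.0 0.0 [ 0.02  0.66  0.37  2.08  4.07  0.57 -2.28] marg 0.17
   0.0 0.0 [ 0.99  0.99 -1.25  2.06  2.07  0.65  0.16] marg 0.0
   0.0 0.0 [ 0.99  0.98 -1.25  2.06  2.07  0.65  0.16] marg 0.0
   0.0 0.0 [ 0.99  0.99 -1.25  2.06  2.07  0.65  0.16] marg 0.0
   0.0 0.0 [ 0.74  0.72 -0.72  2.06  2.63  0.31 -0.59] marg 0.08
   0.0 0.0 [ 0.98  0.96 -1.2   2.06  2.09  0.61  0.12] marg 0.05
   0.0 0.0 [ 0.5   0.64 -0.35  2.07  3.39  0.29 -1.44] marg 0.06
   0.0 0.0 [ 0.99  0.99 -1.25  2.06  2.07  0.65  0.16] marg 0.0
   0.0 0.0 [ 0.73  0.72 -0.7   2.06  2.66  0.31 -0.62] marg 0.08
   0.0 0.0 [ 0.88  0.83 -0.98  2.06  2.25  0.44 -0.13] marg 0.21
   0.0 0.0 [ 0.93  0.88 -1.07  2.06  2.17  0.51 -0.02] marg 0.18
   0.0 0.0 [ 0.52  0.65 -0.37  2.07  3.34  0.28 -1.38] marg 0.05
45 1 21
   0.0 0.0 [ 0.86  0.81 -0.93  2.06  2.31  0.41  2.94] marg 0.0
   0.0 0.0 [-0.43  1.1   1.32  2.09  4.21  1.3   0.35] marg 0.0
   0.0 0.0 [-0.43  1.09  1.32  2.09  4.21  1.3   0.35] marg 0.0
   0.0 0.0 [-0.07  0.69  0.52  2.08  4.12  0.65  0.77] marg 0.12
   0.0 0.0 [-0.43  1.1   1.32  2.09  4.21  1.3   0.
[... 1317 characters left out ...]
2
   0.0 0.0 [ 0.45  0.66 -0.25  2.13  3.5   0.48  1.59] marg 0.25
   0.0 0.0 [ 0.91  0.87 -0.99  2.12  2.54  0.52  2.78] marg 0.16
   0.0 0.0 [ 0.62  0.7  -0.5   2.12  3.21  0.43  1.95] marg 0.2
   0.0 0.0 [ 0.48  0.66 -0.29  2.13  3.45  0.46  1.65] marg 0.23
   0.0 0.0 [-0.1   0.73  0.58  2.14  3.98  0.82  0.89] marg 0.26
   0.0 0.0 [-0.35  0.97  1.09  2.15  4.09  1.18  0.57] marg 0.15
   0.0 0.0 [-0.41  1.14  1.31  2.15  4.09  1.4   0.43] marg 0.01
   0.0 0.0 [0.18 0.66 0.15 2.14 3.8  0.61 1.19] marg 0.33
   0.0 0.0 [ 0.95  0.91 -1.08  2.12  2.44  0.57  2.91] marg 0.03
   0.0 0.0 [0.06 0.68 0.34 2.14 3.89 0.69 1.05] marg 0.33
   0.0 0.0 [ 0.96  0.93 -1.1   2.11  2.42  0.58  2.94] marg 0.0
```

```bash
cat > sim.py <<'E'
from ik import *
vmax=np.array([2.57,2.57,3.14,3.14,3.14,3.14,3.14])*.7*.125
def step(q,d,roll,w=0.25,lam=.02):
    p,R=fk(q,L); P=p+R@np.array(d,float); Rt=R@Ro.from_euler('x',np.radians(roll)).as_matrix()
    l=np.maximum(lo,q-vmax); h=np.minimum(hi,q+vmax)
    def f(x):
        p,r=fk(x,L); return np.concatenate([(p-P)/1000/w,Ro.from_matrix(Rt.T@r).as_rotvec(),lam*(x-q)])
    r=least_squares(f,np.clip(q,l+1e-6,h-1e-6),bounds=(l-1e-9,h+1e-9))
    return r.x
def info(q):
    p,R=fk(q,L); x=R[:,0]; return "p %s tilt %.0f az %.2f zz %.2f q %s"%(p.round(0),np.degrees(np.arccos(-x[2])),np.arctan2(x[1],x[0]),R[2,2],q.round(2))
if __name__=="__main__":
    np.set_printoptions(suppress=True)
    q0=np.array([.578,.164,-.332,2.14,-1.099,.235,2.94])
    for w in (.25,1):
      for roll in (-10,10):
        q=q0.copy(); print(w,roll)
        for k in range(30):
            q=step(q,[0,0,0],roll,w)
            if k%5==4: print(info(q))
E
python3 sim.py
```

```text
0.25 -10
p [ 591. -108.  390.] tilt 42 az 0.13 zz -0.50 q [ 1.04  0.23 -0.9   2.07 -0.21  0.23  2.94]
p [ 593. -106.  387.] tilt 42 az 0.10 zz -0.66 q [ 1.25  0.34 -1.25  2.08  0.68  0.26  2.94]
p [ 596. -102.  376.] tilt 46 az 0.02 zz -0.34 q [ 1.2   0.35 -1.25  2.18  1.51  0.24  2.94]
p [595. -99. 368.] tilt 50 az -0.02 zz 0.29 q [ 1.06  0.3  -1.06  2.26  2.35  0.23  2.94]
p [594. -98. 366.] tilt 52 az -0.02 zz 0.75 q [ 0.66  0.21 -0.55  2.3   3.19  0.23  2.94]
p [595. -99. 367.] tilt 51 az -0.01 zz 0.66 q [-0.25  0.2   0.54  2.31  4.03  0.36  2.94]
0.25 10
p [ 591. -107.  385.] tilt 45 az 0.11 zz 0.54 q [ 0.58  0.16 -0.33  2.14 -1.1   0.23  2.07]
p [ 591. -107.  385.] tilt 45 az 0.11 zz 0.69 q [ 0.58  0.16 -0.34  2.14 -1.1   0.23  1.2 ]
p [ 591. -107.  385.] tilt 45 az 0.11 zz 0.34 q [ 0.59  0.16 -0.34  2.14 -1.1   0.23  0.33]
p [ 591. -107.  385.] tilt 45 az 0.11 zz -0.25 q [ 0.59  0.17 -0.34  2.14 -1.1   0.23 -0.55]
p [ 591. -107.  385.] tilt 45 az 0.11 zz -0.66 q [ 0.59  0.17 -0.35  2.14 -1.1   0.23 -1.42]
p [ 591. -107.  385.] tilt 45 az 0.11 zz -0.60 q [ 0.6   0.17 -0.35  2.1
[... 429 characters left out ...]
 0.68 q [ 0.52  0.3  -0.47  2.3   3.19  0.23  2.94]
p [600. -67. 313.] tilt 46 az 0.07 zz 0.63 q [-0.11  0.28  0.35  2.3   4.03  0.36  2.94]
1 10
p [ 590. -107.  384.] tilt 45 az 0.11 zz 0.54 q [ 0.59  0.16 -0.34  2.14 -1.1   0.23  2.07]
p [ 590. -108.  384.] tilt 45 az 0.11 zz 0.69 q [ 0.6   0.17 -0.35  2.14 -1.1   0.23  1.2 ]
p [ 590. -109.  384.] tilt 45 az 0.11 zz 0.34 q [ 0.61  0.17 -0.36  2.14 -1.1   0.23  0.33]
p [ 590. -109.  384.] tilt 45 az 0.11 zz -0.25 q [ 0.61  0.17 -0.37  2.14 -1.1   0.23 -0.54]
p [ 590. -110.  383.] tilt 45 az 0.11 zz -0.66 q [ 0.62  0.17 -0.37  2.14 -1.1   0.23 -1.41]
p [ 590. -111.  383.] tilt 45 az 0.11 zz -0.60 q [ 0.63  0.17 -0.38  2.14 -1.1   0.23 -2.28]
```

apply_moves(
  targets=[
    [[-50,0,0],0,40],
    [[0,0,0],-10,40],
    [[0,0,0],-10,40],
    [[0,0,0],-10,40],
    [[0,0,0],-10,40],
    [[0,0,0],-10,40],
    [[0,0,0],-10,40],
  ],
)

```text
clock: 7.52
eef_pos: [553.3, -110.6, 405.5]
tool_rot: [-2.452, 0.825, 0.101]
force: [5.6, 29.4, 10.3]
width: 40.0
```

```bash
python3 - <<'E'
from h import *
s,R=show()
import sim
q=s["qpos"]; print(sim.info(q))
for k in range(24):
    q=sim.step(q,[0,0,0],-10)
    if k%4==3: print(sim.info(q))
E
```

```text
t 7.53 p [ 553.3 -110.6  405.5] x [ 0.675  0.068 -0.735] z [-0.628  0.576 -0.523] F [ 5.6 29.4 10.3] w 40.0 q [ 1.403  0.196 -1.247  2.13  -0.161  0.237  2.927]
p [ 553. -111.  405.] tilt 43 az 0.10 zz -0.52 q [ 1.4   0.2  -1.25  2.13 -0.16  0.24  2.93]
p [ 564. -108.  396.] tilt 42 az 0.02 zz -0.67 q [ 1.31  0.22 -1.25  2.13  0.47  0.23  2.94]
p [ 570. -104.  387.] tilt 44 az -0.06 zz -0.48 q [ 1.24  0.24 -1.25  2.18  1.13  0.23  2.94]
p [ 570. -102.  379.] tilt 48 az -0.09 zz -0.04 q [ 1.18  0.24 -1.2   2.26  1.81  0.23  2.94]
p [ 569. -101.  374.] tilt 50 az -0.10 zz 0.46 q [ 0.95  0.19 -0.91  2.32  2.48  0.23  2.94]
p [ 569. -101.  372.] tilt 51 az -0.10 zz 0.76 q [ 0.38  0.13 -0.25  2.35  3.16  0.23  2.94]
p [ 569. -101.  372.] tilt 51 az -0.09 zz 0.70 q [-0.48  0.16  0.75  2.36  3.85  0.31  2.94]
```

apply_moves(
  targets=[
    [[0,0,0],-10,40],
    [[0,0,0],-10,40],
    [[0,0,0],-10,40],
    [[0,0,0],-10,40],
    [[0,0,0],-10,40],
    [[0,0,0],-10,40],
    [[0,0,0],-10,40],
    [[0,0,0],-10,40],
  ],
)

```text
clock: 8.52
eef_pos: [579.9, -96.4, 361.6]
tool_rot: [2.338, 0.83, 0.03]
force: [-0.2, -0.7, 0.2]
width: 39.9
```

```bash
python3 - <<'E'
from h import *
s,R=show()
import sim
q=s["qpos"]; print(sim.info(q))
for k in range(24):
    q=sim.step(q,[0,0,0],-10)
    if k%4==3: print(sim.info(q))
E
```

```text
t 8.53 p [579.9 -96.4 361.6] x [ 0.674  0.02  -0.738] z [-0.49  -0.735 -0.468] F [-0.2 -0.7  0.2] w 39.9 q [ 1.191  0.339 -1.243  2.176  1.232  0.252  2.941]
p [579. -96. 362.] tilt 42 az 0.03 zz -0.47 q [ 1.19  0.34 -1.24  2.18  1.23  0.25  2.94]
p [579. -94. 354.] tilt 46 az -0.01 zz -0.04 q [ 1.12  0.32 -1.16  2.26  1.91  0.23  2.94]
p [578. -92. 349.] tilt 49 az -0.02 zz 0.46 q [ 0.93  0.26 -0.9   2.31  2.58  0.23  2.94]
p [578. -92. 348.] tilt 50 az -0.03 zz 0.74 q [ 0.53  0.2  -0.41  2.33  3.25  0.23  2.94]
p [578. -92. 348.] tilt 49 az -0.02 zz 0.67 q [-0.2   0.2   0.47  2.35  3.94  0.34  2.94]
p [596. -71. 345.] tilt 48 az -0.20 zz 0.33 q [-0.94  0.47  1.32  2.31  4.24  0.46  2.94]
p [626. -31. 313.] tilt 50 az -0.51 zz -0.06 q [-1.11  0.73  1.32  2.22  4.24  0.23  2.94]
```

apply_moves(
  targets=[
    [[0,0,0],-10,40],
    [[0,0,0],-10,40],
    [[0,0,0],-10,40],
    [[0,0,0],-10,40],
    [[0,0,0],-10,40],
    [[0,0,0],-10,40],
    [[0,0,0],-10,40],
    [[0,0,0],-10,40],
  ],
)

```text
clock: 9.52
eef_pos: [570.3, -77.8, 315.3]
tool_rot: [0.867, 0.776, -0.001]
force: [-0.6, -0.4, -0.3]
width: 40.4
```

```bash
python3 - <<'E'
from h import *
s,R=show()
import sim
q=s["qpos"]; print(sim.info(q))
for k in range(12):
    q=sim.step(q,[0,0,0],-10)
    if k%4==3: print(sim.info(q))
E
```

```text
t 9.53 p [570.3 -77.8 315.3] x [ 0.714 -0.001 -0.7  ] z [ 0.452 -0.763  0.462] F [-0.6 -0.4 -0.3] w 40.4 q [ 0.767  0.282 -0.759  2.336  2.62   0.233  2.941]
p [570. -78. 315.] tilt 46 az -0.00 zz 0.46 q [ 0.77  0.28 -0.76  2.34  2.62  0.23  2.94]
p [570. -78. 314.] tilt 46 az -0.00 zz 0.71 q [ 0.38  0.23 -0.28  2.35  3.3   0.24  2.94]
p [570. -78. 315.] tilt 46 az 0.00 zz 0.62 q [-0.27  0.25  0.53  2.37  3.99  0.36  2.94]
p [588. -53. 310.] tilt 45 az -0.22 zz 0.26 q [-0.96  0.56  1.32  2.34  4.24  0.49  2.94]
```

```bash
python3 - <<'E'
from h import *
import sim
s,R=st()
q1=s["qpos"]
for n in (4,6,8):
    q=q1.copy()
    for k in range(n): q=sim.step(q,[0,0,0],-10)
    print(n,sim.info(q))
    for k in range(n+4): q=sim.step(q,[0,0,0],10)
    print("  back",sim.info(q))
E
```

```text
4 p [570. -78. 314.] tilt 46 az -0.00 zz 0.71 q [ 0.38  0.23 -0.28  2.35  3.3   0.24  2.94]
  back p [570. -78. 314.] tilt 46 az -0.00 zz 0.00 q [ 0.67  0.27 -0.64  2.35  2.82  0.24  2.03]
6 p [570. -78. 314.] tilt 46 az 0.00 zz 0.71 q [0.11 0.22 0.06 2.36 3.64 0.27 2.94]
  back p [570. -78. 314.] tilt 46 az -0.00 zz 0.00 q [ 0.49  0.24 -0.41  2.35  3.14  0.23  1.71]
8 p [570. -78. 315.] tilt 46 az 0.00 zz 0.62 q [-0.27  0.25  0.53  2.37  3.99  0.36  2.94]
  back p [570. -78. 314.] tilt 46 az -0.00 zz 0.00 q [ 0.17  0.22 -0.02  2.36  3.57  0.26  1.27]
```

```bash
python3 - <<'E'
from ik import *
np.set_printoptions(precision=2,suppress=True)
for tilt in (45,46,47,48,50):
  R=pose(tilt,.04,1)
  for n,g in (("grasp",(698,-135,210)),("up",(690,-135,232)),("out",(640,-135,232)),("lugb",(575,22,80)),("lugm",(575,22,120)),("lift",(575,22,230)),("hang",(690,-60,235))):
    q,e,a=solve(np.array(g)+18.7*R[:,0],R,np.array([.3,.6,0,2.1,3.5,.5,1.6]))
    q2,e2,a2=solve(np.array(g)+18.7*R[:,0],R,np.array([.9,.8,-.9,2.1,2.5,.5,2.6]))
    print(tilt,n,round(e,1),round(a,1),q,"|",round(e2,1),round(a2,1),q2)
E
```

```text
45 grasp 0.0 0.0 [ 0.35  0.62 -0.15  2.08  3.51  0.34  1.47] | 0.0 0.0 [ 0.77  0.75 -0.8   2.07  2.44  0.4   2.71]
45 up 0.0 0.0 [ 0.38  0.58 -0.19  2.09  3.53  0.3   1.46] | 0.0 0.0 [ 0.77  0.69 -0.79  2.08  2.42  0.35  2.7 ]
45 out 0.0 0.0 [ 0.39  0.53 -0.16  2.21  3.55  0.38  1.45] | 0.0 0.0 [ 0.87  0.68 -0.88  2.2   2.48  0.42  2.66]
45 lugb 0.5 0.7 [ 0.61  1.31 -1.25  2.47  2.41  1.43  2.71] | 0.5 0.7 [ 0.61  1.31 -1.25  2.47  2.41  1.43  2.71]
45 lugm 0.5 0.7 [ 0.61  1.16 -1.25  2.47  2.34  1.32  2.66] | 0.5 0.7 [ 0.61  1.16 -1.25  2.47  2.34  1.32  2.66]
45 lift 0.0 0.0 [-0.14  0.47  0.03  2.44  3.06  0.55  1.58] | 0.0 0.0 [ 0.56  0.64 -0.99  2.42  2.3   0.79  2.45]
45 hang 0.0 0.0 [ 0.13  0.55 -0.06  2.13  3.35  0.33  1.49] | 0.0 0.0 [ 0.64  0.68 -0.83  2.12  2.3   0.48  2.69]
46 grasp 0.0 0.0 [ 0.34  0.63 -0.14  2.1   3.51  0.38  1.47] | 0.0 0.0 [ 0.79  0.77 -0.83  2.09  2.47  0.43  2.69]
46 up 0.0 0.0 [ 0.37  0.58 -0.17  2.1   3.53  0.33  1.46] | 0.0 0.0 [ 0.79  0.71 -0.82  2.09  2.45  0.38  2.69]
46 out 0.0 0.0 [ 0.38  0.54 -0.14  2.22  3.55  0.42  1.46] | 0.0 0.0 [ 0.89  
[... 2179 characters left out ...]
  2.58  0.55  2.65]
50 up 0.0 0.0 [ 0.35  0.6  -0.13  2.15  3.52  0.48  1.47] | 0.0 0.0 [ 0.86  0.77 -0.93  2.14  2.56  0.51  2.65]
50 out 0.0 0.0 [ 0.37  0.56 -0.1   2.27  3.53  0.56  1.49] | 0.0 0.0 [ 0.94  0.76 -0.99  2.26  2.6   0.57  2.6 ]
50 lugb 3.6 4.7 [ 0.62  1.32 -1.25  2.47  2.43  1.44  2.71] | 3.6 4.7 [ 0.62  1.32 -1.25  2.47  2.43  1.44  2.71]
50 lugm 3.3 4.9 [ 0.61  1.17 -1.25  2.47  2.35  1.33  2.66] | 3.3 4.9 [ 0.61  1.17 -1.25  2.47  2.35  1.33  2.66]
50 lift 0.6 1.1 [ 0.66  0.82 -1.25  2.47  2.26  1.07  2.56] | 0.6 1.1 [ 0.66  0.82 -1.25  2.47  2.26  1.07  2.56]
50 hang 0.0 0.0 [ 0.13  0.58 -0.04  2.2   3.32  0.51  1.52] | 0.0 0.0 [ 0.71  0.75 -0.93  2.18  2.46  0.63  2.6 ]
```

apply_moves(
  targets=[
    [[0,0,0],-10,40],
    [[0,0,0],-10,40],
    [[0,0,0],-10,40],
    [[0,0,0],-10,40],
    [[0,0,0],-10,40],
    [[0,0,0],-10,40],
  ],
)

```text
clock: 10.28
eef_pos: [565.5, -74.0, 311.3]
tool_rot: [-0.221, 0.775, -0.002]
force: [0.6, -0.1, -0.3]
width: 40.0
```

apply_moves(
  targets=[
    [[0,0,0],10,40],
    [[0,0,0],10,40],
    [[0,0,0],10,40],
    [[0,0,0],10,40],
    [[0,0,0],10,40],
    [[0,0,0],10,40],
    [[0,0,0],10,40],
    [[0,0,0],10,40],
    [[0,0,0],10,40],
  ],
)

```text
clock: 11.4
eef_pos: [560.5, -66.4, 311.8]
tool_rot: [1.388, 0.78, 0.003]
force: [0.4, -0.3, -1.2]
width: 40.0
```

```bash
python3 - <<'E'
from h import *
s,R=st(); x=R[:,0]
g=np.array([698.3,-135.5,210.5])
pre=g+(18.7-70)*x; print(pre); goto(pre)
c=eyes.camera_params("wrist")
p,d=eyes.get_image("wrist"); cv2.imwrite("pics/w2.png",p)
print("grip proj",proj("wrist",g,c),"crown",proj("wrist",g+[-1.4,0,58.5],c), "tip of hook", proj("wrist",g+[-16.4,-1.2,-31.5],c))
E
```

```text
[ 661.82300746 -135.62147511  246.57082282]
t 11.4 p [560.5 -66.4 311.8] x [ 0.711  0.002 -0.703] z [ 0.131 -0.983  0.129] F [ 0.4 -0.3 -1.2] w 40.0 q [ 0.263  0.213 -0.164  2.374  3.362  0.235  1.639]
shift [117.7  11.6  72.9] n 138.9
grip proj [352.739 182.261] crown [373.869 146.976] tip of hook [344.053 211.425]
```

View pics/w2.png

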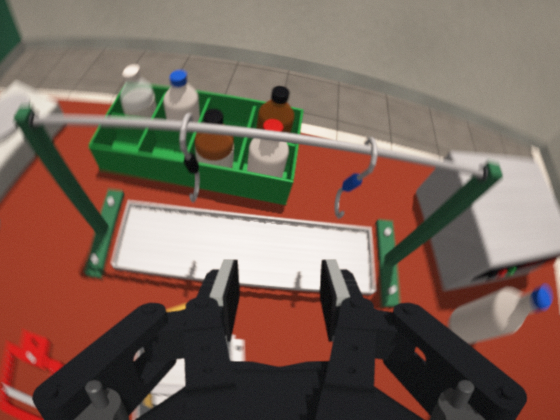

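The wrist view shows the blue grip at (351,183) and the crown at (373,143). My projected positions were (353,182) and (374,147), so the estimate holds. The spare's black grip is at (191,163).

apply_moves(
  targets=[
    [[30,0,20],7,34],
  ],
)

```text
clock: 11.58
eef_pos: [584.1, -84.1, 294.6]
tool_rot: [1.514, 0.778, 0.006]
force: [0.7, 0.1, 0.6]
width: 34.1
```

```bash
python3 - <<'E'
from h import *
s,R=st(); x=R[:,0]
g=np.array([698.3,-135.5,210.5])
pre=g+(18.7-70)*x; print(pre); goto(pre)
E
```

```text
[ 661.75217368 -135.70637475  246.49866388]
t 11.57 p [584.1 -84.1 294.6] x [ 0.712  0.004 -0.702] z [ 0.046 -0.998  0.041] F [0.7 0.1 0.6] w 34.1 q [ 0.334  0.288 -0.205  2.339  3.369  0.272  1.55 ]
shift [88.9 17.  53.1] n 104.9
```

apply_moves(
  targets=[
    [[45,9,27],0,34],
    [[44,8,26],0,34],
  ],
)

```text
clock: 11.82
eef_pos: [663.1, -135.1, 246.5]
tool_rot: [1.506, 0.777, 0.007]
force: [-0.0, -0.1, 0.4]
width: 33.8
```

```bash
python3 - <<'E'
from h import *
s,R=st(); x=R[:,0]
g=np.array([698.3,-135.5,210.5])
goto(g+(18.7-70)*x)
c=eyes.camera_params("wrist")
p,d=eyes.get_image("wrist"); cv2.imwrite("pics/w3.png",p)
print("grip proj",proj("wrist",g,c),"crown",proj("wrist",g+[-1.4,0,58.5],c), "tip of hook", proj("wrist",g+[-16.4,-1.2,-31.5],c))
hsv=cv2.cvtColor(p,cv2.COLOR_BGR2HSV); m=cv2.inRange(hsv,(105,130,40),(130,255,255))
n,lab,stt,cen=cv2.connectedComponentsWithStats(m)
for i in range(1,n):
    if stt[i,4]>60: print(stt[i],cen[i], onz("wrist",*cen[i],210.5,c))
p2,_=eyes.get_image("top"); cv2.imwrite("pics/t3.png",p2)
E
```

```text
t 11.82 p [ 663.1 -135.1  246.5] x [ 0.713  0.005 -0.701] z [ 0.052 -0.998  0.046] F [-0.  -0.1  0.4] w 33.8 q [ 0.409  0.489 -0.212  2.178  3.454  0.302  1.568]
shift [-1.  -1.   0.6] n 1.5
grip proj [280.655 239.1  ] crown [286.634 192.874] tip of hook [278.942 277.915]
[ 86  99  19  21 277] [ 95.639 108.682] [814.134  43.109 210.5  ]
[276 228  13  17  92] [280.783 237.957] [ 699.105 -135.541  210.5  ]
```

View pics/w3.png

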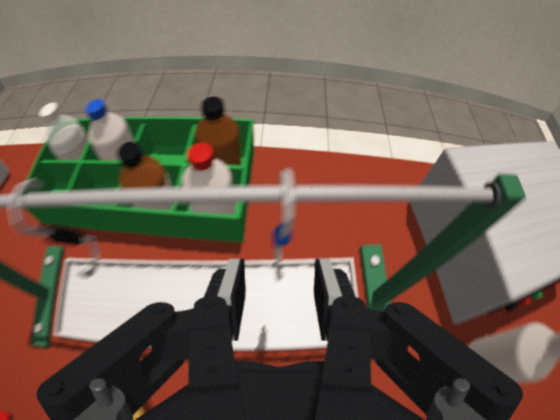

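apply_moves(
  targets=[
    [[25,0,0],0,34],
    [[25,0,0],0,34],
    [[18,0,0],0,34],
  ],
)

```text
clock: 12.3
eef_pos: [711.8, -136.6, 195.3]
tool_rot: [1.497, 0.781, 0.002]
force: [0.1, -0.6, 0.0]
width: 33.9
```

```bash
python3 - <<'E'
from h import *
s,R=st(); x=R[:,0]
g=np.array([698.7,-135.5,210.5])
goto(g+(18.7)*x)
c=eyes.camera_params("wrist")
p,d=eyes.get_image("wrist"); cv2.imwrite("pics/w4.png",p)
E
```

```text
t 12.3 p [ 711.8 -136.6  195.3] x [ 0.71   0.001 -0.704] z [ 0.054 -0.997  0.052] F [ 0.1 -0.6  0. ] w 33.9 q [ 0.329  0.625 -0.143  2.094  3.408  0.355  1.605]
shift [-1.3  1.7 -1. ] n 2.4
```

View pics/w4.png

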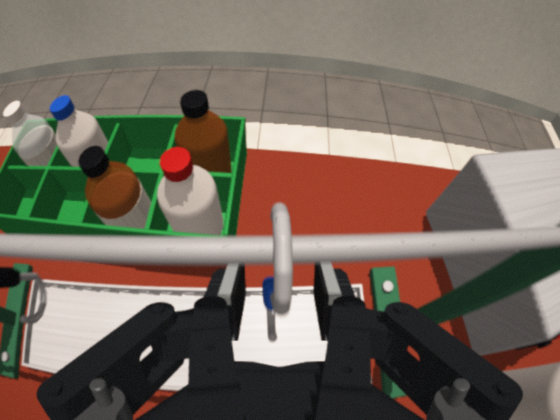

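apply_moves(
  targets=[
    [[-1,1.5,-1.5],0,24],
    [[0,0,0],0,14],
    [[0,0,0],0,5],
    [[0,0,0],0,5],
    [[0,0,0],0,5],
  ],
)

```text
clock: 12.98
eef_pos: [711.5, -133.9, 197.6]
tool_rot: [1.495, 0.782, 0.003]
force: [0.1, 0.0, -0.0]
width: 9.2
```

```bash
python3 - <<'E'
from h import *
s,R=show()
c=eyes.camera_params("wrist")
p,d=eyes.get_image("wrist"); cv2.imwrite("pics/w5.png",p)
print(R.T@np.array([0,0,20]),R.T@np.array([-4,0,0]))
E
```

```text
t 12.97 p [ 711.5 -133.9  197.6] x [ 0.71   0.002 -0.705] z [ 0.056 -0.997  0.054] F [ 0.1  0.  -0. ] w 9.2 q [ 0.324  0.62  -0.142  2.095  3.405  0.35   1.605]
[-14.093  14.15    1.071] [-2.838 -2.81  -0.223]
```

View pics/w5.png

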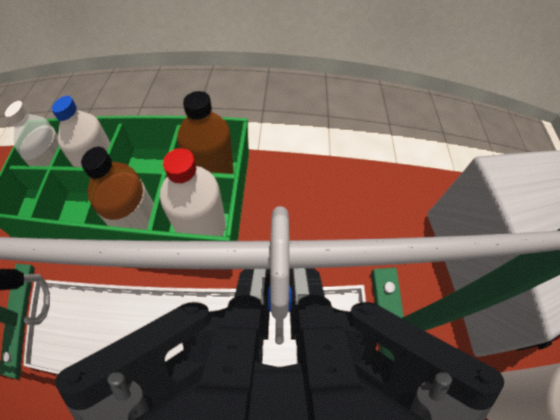

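apply_moves(
  targets=[
    [[-4.2,4.2,0.3],0,5],
    [[-5.7,4.2,0.2],0,5],
    [[-5.7,4.2,0.2],0,5],
  ],
)

```text
clock: 13.4
eef_pos: [709.0, -133.9, 218.3]
tool_rot: [1.495, 0.783, 0.002]
force: [0.1, 0.2, 0.1]
width: 9.2
```

```bash
python3 - <<'E'
from h import *
s,R=show()
d=s["eef_pos"]-[711.5,-133.9,197.6]; print(d)
print(R.T@(np.array([709.3,-134.1,218.3])-s["eef_pos"]), R.T@np.array([-9.965,-.84,0]))
E
```

```text
t 13.4 p [ 709.  -133.9  218.3] x [ 0.709  0.002 -0.705] z [ 0.055 -0.997  0.053] F [0.1 0.2 0.1] w 9.2 q [ 0.339  0.58  -0.163  2.087  3.42   0.3    1.588]
[-2.517  0.035 20.672]
[0.204 0.224 0.253] [-7.066 -7.071  0.285]
```

apply_moves(
  targets=[
    [[-5.7,-5.7,0.2],0,5],
    [[-7,-7,0.3],0,5],
    [[-14,-14,0.5],0,5],
    [[-21,-21,0.8],0,5],
    [[-25,-25,1],0,5],
  ],
)

```text
clock: 14.02
eef_pos: [603.2, -142.1, 219.3]
tool_rot: [1.495, 0.78, 0.003]
force: [0.3, 0.7, -1.0]
width: 9.6
```

```bash
python3 - <<'E'
from h import *
s,R=show()
for n in ("side","top","wrist"):
    p,d=eyes.get_image(n); cv2.imwrite(f"pics/{n}6.png",p)
p=cv2.imread("pics/side6.png"); cv2.imwrite("pics/side6c.png",cv2.resize(p[130:290,265:465],None,fx=3.7,fy=3.7,interpolation=cv2.INTER_CUBIC))
E
```

```text
t 14.03 p [ 603.2 -142.1  219.3] x [ 0.711  0.002 -0.704] z [ 0.056 -0.997  0.054] F [ 0.3  0.7 -1. ] w 9.6 q [ 0.434  0.494 -0.169  2.334  3.472  0.462  1.61 ]
```

View pics/side6c.png

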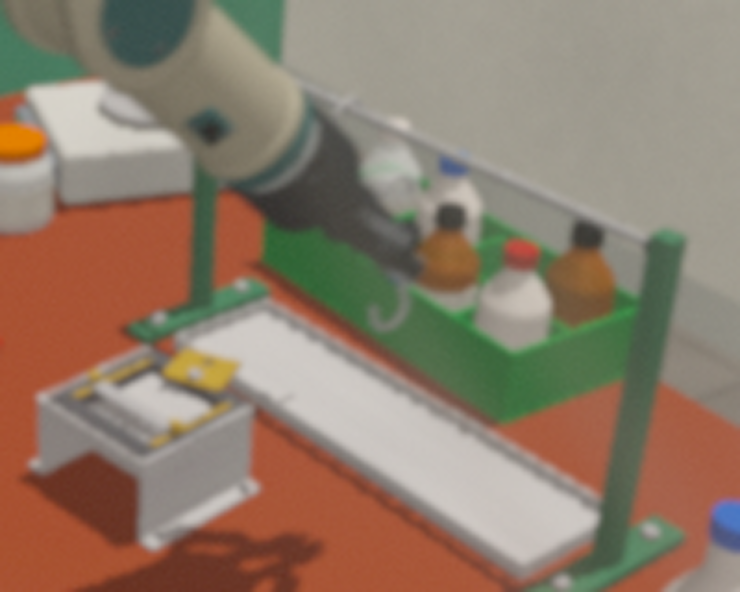

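View pics/wrist6.png

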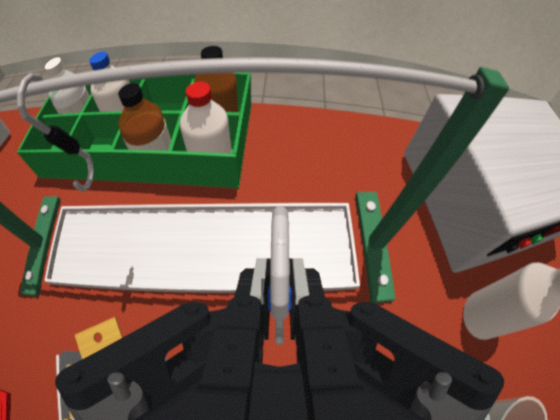

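The side crop shows the hook held off the rail, with its lower bend near (388,310). In the wrist view the lug's hole is at (98,337). I'll move in front of the lug now and measure the tip and the hole together there.

```bash
python3 - <<'E'
from h import *
s,R=show()
print(R.T@np.array([30,167,0]),R.T@np.array([0,0,-110]))
c=eyes.camera_params("wrist"); print(onz("wrist",98,337,73,c))
E
```

```text
t 14.18 p [ 602.2 -142.8  218.7] x [ 0.709  0.001 -0.705] z [ 0.055 -0.997  0.053] F [-0.2  0.6 -0.2] w 9.1 q [ 0.434  0.494 -0.169  2.335  3.472  0.46   1.609]
[  21.441   33.863 -164.871] [ 77.59  -77.751  -5.879]
[563.486  24.126  73.   ]
```

apply_moves(
  targets=[
    [[7,11,-53],0,5],
    [[7,11,-55],0,5],
    [[7,11,-55],0,5],
    [[35,-35,-2],0,5],
    [[35,-35,-2],0,5],
    [[0,0,0],0,5],
  ],
)

```text
clock: 14.92
eef_pos: [641.9, 29.9, 120.0]
tool_rot: [1.499, 0.769, 0.007]
force: [0.4, -1.1, -0.1]
width: 9.1
```

```bash
python3 - <<'E'
from h import *
s,R=show()
for n in ("side","top","wrist"):
    p,d=eyes.get_image(n); cv2.imwrite(f"pics/{n}7.png",p)
p=cv2.imread("pics/side7.png"); cv2.imwrite("pics/side7c.png",cv2.resize(p[190:290,265:385],None,fx=6,fy=6,interpolation=cv2.INTER_CUBIC))
E
```

```text
t 14.93 p [641.9  29.9 120. ] x [ 0.718  0.005 -0.696] z [ 0.057 -0.997  0.051] F [ 0.4 -1.1 -0.1] w 9.1 q [-0.121  0.749 -0.031  2.366  2.981  0.778  1.677]
```

View pics/side7c.png

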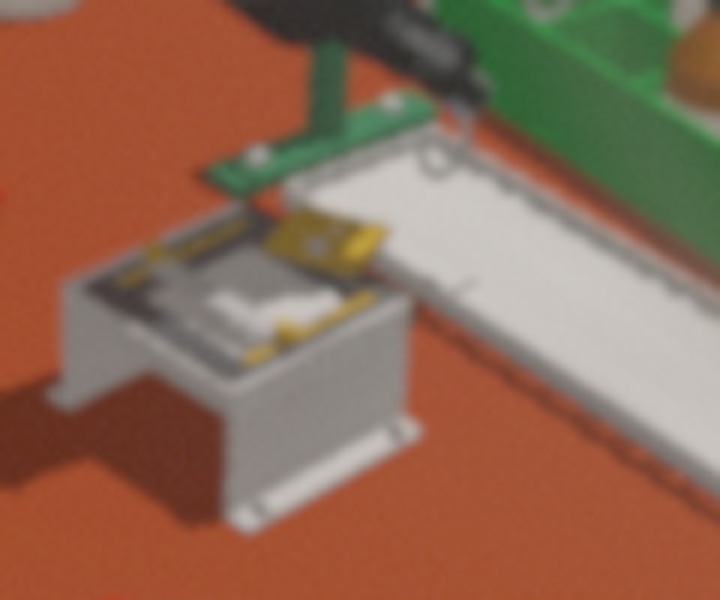

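View pics/wrist7.png

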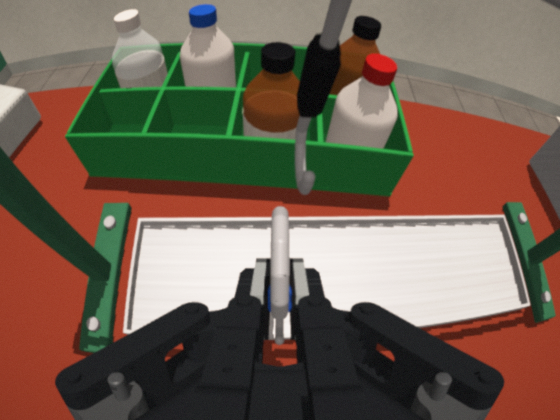

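```bash
python3 - <<'E'
from h import *
s,R=show()
c=eyes.camera_params("wrist"); Rc=np.array(c["R"]); C=-Rc.T@np.array(c["t"]); print("cam rel tcp",C-s["eef_pos"], "axis",Rc[2])
h=np.array([560,22,73.])
for P in ([600,-60,220],[600,-60,260],[590,-40,300],[580,-30,320],[560,-40,320],[560,0,340],[560,80,300]):
    t=-Rc@(C-s["eef_pos"]+P); cc=dict(c,t=t); print(P,proj("wrist",h,cc))
tip=s["eef_pos"]+[-29.5,-2,-18.6]
print("tip side",(proj("side",tip)-[265,190])*6,"tip wrist",proj("wrist",tip,c))
a=cv2.imread("pics/top7.png");cv2.imwrite("pics/top7c.png",cv2.resize(a[150:215,245:325],None,fx=8,fy=8,interpolation=cv2.INTER_CUBIC))
E
```

```text
t 15.07 p [644.8  28.2 127.7] x [ 0.727  0.003 -0.687] z [ 0.053 -0.997  0.052] F [-0.3  0.3 -0.4] w 8.9 q [-0.119  0.737 -0.029  2.366  2.981  0.779  1.677]
cam rel tcp [-51.309   5.492 153.667] axis [ 0.489 -0.019 -0.872]
[600, -60, 220] [178.919 357.627]
[600, -60, 260] [188.214 360.388]
[590, -40, 300] [213.58  356.227]
[580, -30, 320] [224.87  350.267]
[560, -40, 320] [218.302 333.52 ]
[560, 0, 340] [251.378 338.521]
[560, 80, 300] [319.097 338.038]
tip side [430.199 126.843] tip wrist [278.776 338.915]
```

View pics/top7c.png

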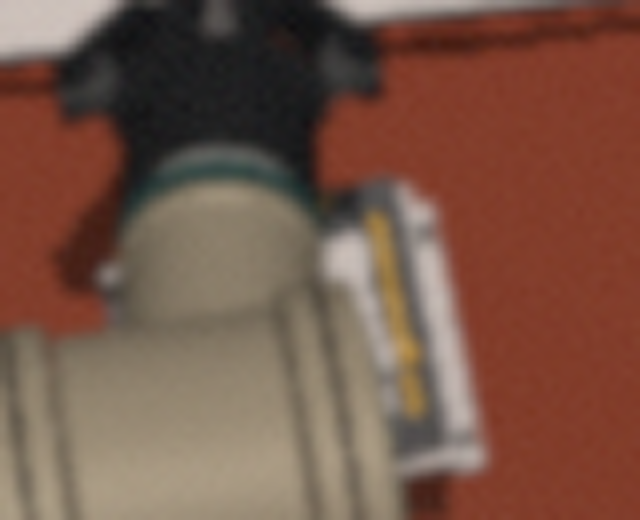

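apply_moves(
  targets=[
    [[-35,35,2],0,5],
    [[-45,20,-30],0,5],
    [[-20,-15,-55],0,5],
    [[-5,-5,-55],0,5],
    [[0,0,0],0,5],
    [[0,0,0],0,5],
  ],
)

```text
clock: 15.82
eef_pos: [590.3, 169.5, 242.1]
tool_rot: [1.528, 0.727, 0.013]
force: [-0.9, -0.7, -0.9]
width: 9.1
```

```bash
python3 - <<'E'
from h import *
show()
c=eyes.camera_params("wrist"); p,d=eyes.get_image("wrist"); c2=eyes.camera_params("wrist"); print(np.array(c2["t"])-c["t"])
cv2.imwrite("pics/w8.png",p); np.savez("pics/w8.npz",p=p,R=c["R"],t=c["t"])
u=proj("wrist",[561,22,73],c); print(u); show()
E
```

```text
t 15.82 p [590.3 169.5 242.1] x [ 0.747  0.01  -0.665] z [ 0.042 -0.999  0.032] F [-0.9 -0.7 -0.9] w 9.1 q [-0.634  0.463  0.127  2.367  2.47   0.549  1.814]
[-0.041  0.134 -0.204]
[416.718 359.896]
t 15.88 p [590.5 169.6 241.9] x [ 0.747  0.01  -0.665] z [ 0.042 -0.999  0.032] F [ 0.5  0.3 -0.3] w 9.5 q [-0.633  0.463  0.126  2.366  2.471  0.549  1.814]
```

View pics/w8.png

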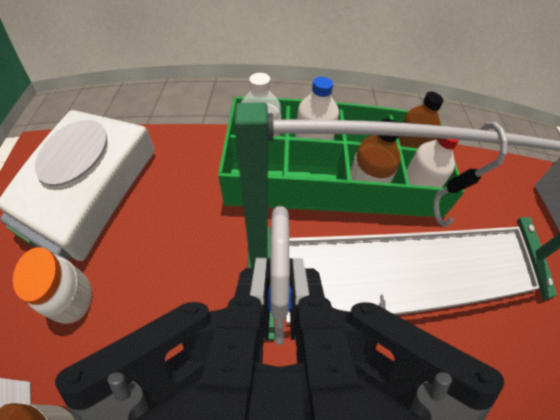

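apply_moves(
  targets=[
    [[-17,-14,-16],0,5],
    [[-16,-14,-16],0,5],
    [[0,0,0],0,5],
  ],
)

```text
clock: 16.25
eef_pos: [548.0, 193.0, 245.5]
tool_rot: [1.533, 0.723, 0.004]
force: [0.6, -0.2, -0.0]
width: 9.0
```

```bash
python3 - <<'E'
from h import *
show()
c=eyes.camera_params("wrist"); p,d=eyes.get_image("wrist"); c2=eyes.camera_params("wrist"); print(np.array(c2["t"])-c["t"])
cv2.imwrite("pics/w9.png",p); np.savez("pics/w9.npz",p=p,R=c["R"],t=c["t"])
u=proj("wrist",[561,22,73],c); print(u); show()
E
```

```text
t 16.25 p [548.  193.  245.5] x [ 0.75   0.003 -0.661] z [ 0.029 -0.999  0.028] F [ 0.6 -0.2 -0. ] w 9.0 q [-0.773  0.439  0.138  2.425  2.324  0.598  1.827]
[ 0.104  0.65  -0.79 ]
[432.107 319.295]
t 16.3 p [549.  191.9 245.9] x [ 0.751  0.001 -0.66 ] z [ 0.026 -0.999  0.029] F [-0.1 -0.4  0.2] w 9.3 q [-0.772  0.439  0.14   2.424  2.325  0.599  1.827]
```

View pics/w9.png

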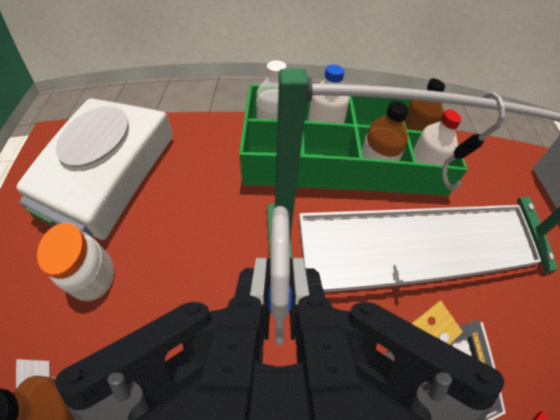

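The wrist view shows the lug's hole at about (432,321) and its rivet at (444,338). I'll refine both with centroids.

```bash
python3 - <<'E'
from h import *
Z=np.load("pics/w9.npz"); p=Z["p"]; c=dict(eyes.camera_params("wrist")); c["R"]=Z["R"]; c["t"]=Z["t"]
c2=dict(eyes.camera_params("wrist"))
def cen(p,x0,y0,x1,y1,dark=True):
    g=cv2.cvtColor(p,cv2.COLOR_BGR2GRAY).astype(float)[y0:y1,x0:x1]
    m=np.median(g); w=np.clip((m-15-g) if dark else (g-m-20),0,None); yy,xx=np.mgrid[y0:y1,x0:x1]
    return (w*xx).sum()/w.sum(),(w*yy).sum()/w.sum()
u=cen(p,426,315,439,328); print("hole px",u,onz("wrist",*u,73,c),onz("wrist",*u,73,c2))
p6=cv2.imread("pics/wrist6.png"); u6=cen(p6,92,331,105,344); print("w6 hole px",u6)
T=np.load("pics/top0.npz")["p"]; ut=cen(T,271,168,279,175); print("top",ut,onz("top",*ut,72,None))
print(onz("wrist",444,338,75,c))
S=np.load("pics/side0.npz")["p"]
big=cv2.resize(p[290:360,400:490],None,fx=7,fy=7,interpolation=cv2.INTER_CUBIC)
b2=cv2.resize(S[215:250,300:345],None,fx=14,fy=14,interpolation=cv2.INTER_CUBIC); cv2.imwrite("pics/z9.png",big); cv2.imwrite("pics/zs.png",b2)
print("side proj hole", [ (proj("side",X)-[300,215])*14+7 for X in ([561,21,73],[559.5,20,73],[563.5,24,73])])
E
```

```text
hole px (np.float64(431.2023673157694), np.float64(320.60977472317677)) [559.58335846  23.33580324  73.        ] [560.58768188  21.98961581  73.        ]
w6 hole px (np.float64(97.305966991113), np.float64(337.0080406263225))
top (np.float64(273.6684931506849), np.float64(170.62191780821917)) [560.58046255  21.88774635  72.        ]
[538.42961275  10.66953488  75.        ]
side proj hole [array([318.13686569, 177.73777728]), array([314.98807492, 181.81121715]), array([319.76241641, 168.12389401])]
```

View pics/z9.png

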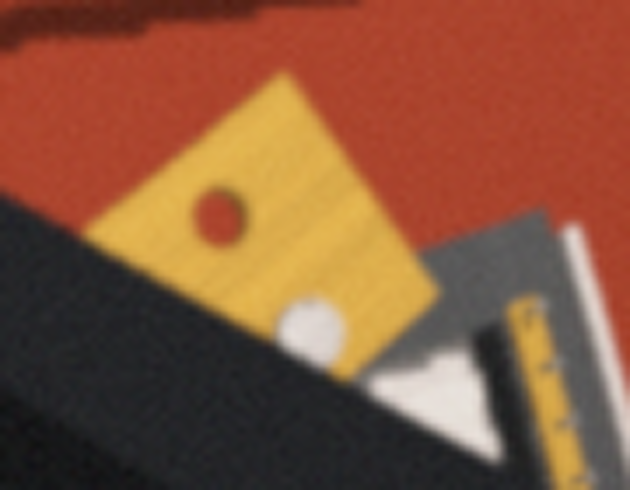

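View pics/zs.png

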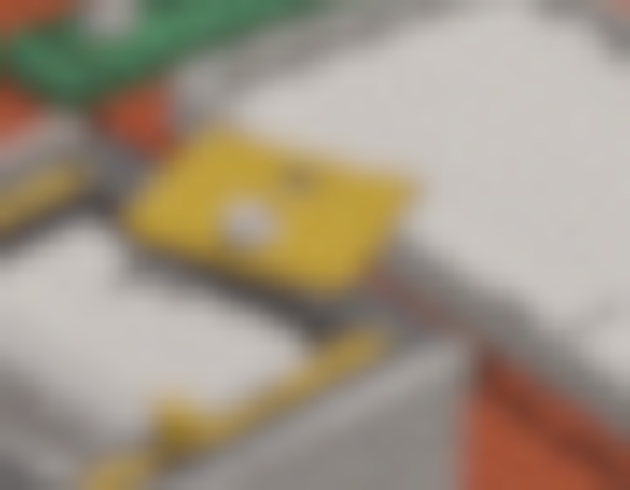

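```bash
python3 - <<'E'
from h import *
p=cv2.imread("pics/w9.png"); cv2.imwrite("pics/z9t.png",cv2.resize(p[195:355,235:325],None,fx=3.7*1,fy=3.7,interpolation=cv2.INTER_CUBIC))
Z=np.load("pics/w9.npz"); c=dict(eyes.camera_params("wrist")); c["R"]=Z["R"]; c["t"]=Z["t"]
P=np.array([548,193,245.5]); x=np.array([.75,.003,-.661]);z=np.array([.029,-.999,.028]);R9=np.column_stack([x,np.cross(z,x),z])
# grasp-time relation
xg=np.array([.71,.002,-.705]);zg=np.array([.056,-.997,.054]);Rg=np.column_stack([xg,np.cross(zg,xg),zg]); Pg=np.array([711.5,-133.9,197.6])
O=np.array([696.9,-134.5,214.5])
for yaw,n in ((.084,"railyaw"),(.056,"jaw")):
    H=Ro.from_euler("z",yaw).as_matrix()
    for nm,k in (("tip",(-15,0,-35.5)),("crowntop",(0,0,59.5)),("bendbottom",(0,0,-59.5)),("uptip",(15,0,35.5))):
        t=Rg.T@(O+H@np.array(k)-Pg); X=P+R9@t; print(n,nm,"tool",t.round(1),"px",proj("wrist",X,c), "crop",((proj("wrist",X,c)-[235,195])*3.7).round(0))
E
```

```text
railyaw tip tool [ -7.9 -34.1  -0.8] px [278.21792299 338.28457984] crop [160. 530.]
railyaw crowntop tool [-64.2  43.8   3.9] px [295.23320335 243.87385992] crop [223. 181.]
railyaw bendbottom tool [ 19.7 -40.5  -2.5] px [275.51994047 317.90572892] crop [150. 455.]
railyaw uptip tool [-36.7  37.4   2.2] px [286.33982894 230.18829607] crop [190. 130.]
jaw tip tool [ -7.9 -34.1  -1.2] px [277.41694744 338.29031725] crop [157. 530.]
jaw crowntop tool [-64.2  43.8   3.9] px [295.23320335 243.87385992] crop [223. 181.]
jaw bendbottom tool [ 19.7 -40.5  -2.5] px [275.51994047 317.90572892] crop [150. 455.]
jaw uptip tool [-36.7  37.4   2.6] px [287.54339078 230.19940234] crop [194. 130.]
```

View pics/z9t.png

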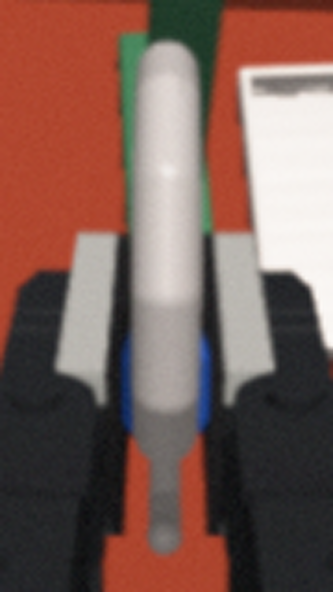

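```bash
cat >> h.py <<'E'
TIP=np.array([-7.9,-34.1,-.2])
def tipgo(T):
    s,R=show(); t=s["eef_pos"]+R@TIP; d=R.T@(np.array(T)-t)
    print("tilt",np.degrees(np.arccos(-R[2,0])).round(1),"tip",t.round(1),"shift",d.round(1),"n",np.linalg.norm(d).round(1)); return s,R
E
python3 - <<'E'
from h import *
tipgo([604,23,110])
E
```

```text
t 16.3 p [549.  191.9 245.9] x [ 0.751  0.001 -0.66 ] z [ 0.026 -0.999  0.029] F [-0.1 -0.4  0.2] w 9.3 q [-0.772  0.439  0.14   2.424  2.325  0.599  1.827]
tilt 48.7 tip [520.6 190.8 225.5] shift [138.8 -38.2 166.5] n 220.1
```

apply_moves(
  targets=[
    [[28,-8,34],0,5],
    [[28,-8,34],0,5],
    [[28,-8,34],0,5],
    [[28,-8,34],0,5],
    [[16,-4,20],0,5],
    [[0,0,0],0,5],
    [[0,0,0],0,5],
  ],
)

```text
clock: 17.18
eef_pos: [635.4, 18.0, 140.2]
tool_rot: [1.54, 0.709, -0.012]
force: [0.4, 1.1, -0.4]
width: 9.1
```

```bash
python3 - <<'E'
from h import *
tipgo([602,23,75])
E
```

```text
t 17.18 p [635.4  18.  140.2] x [ 0.759 -0.009 -0.651] z [ 0.008 -1.     0.024] F [ 0.4  1.1 -0.4] w 9.1 q [-0.125  0.737 -0.01   2.421  2.994  0.88   1.607]
tilt 49.4 tip [607.2  17.5 119.5] shift [ 24.9 -37.   -6.6] n 45.1
```

apply_moves(
  targets=[
    [[9,-13,-2.5],0,5],
    [[9,-13,-2.5],0,5],
    [[6,-9,-1.5],0,5],
    [[0,0,0],0,5],
    [[0,0,0],0,5],
  ],
)

```text
clock: 17.8
eef_pos: [632.0, 28.3, 101.9]
tool_rot: [1.543, 0.701, -0.004]
force: [0.0, -0.3, -0.4]
width: 9.1
```

```bash
python3 - <<'E'
from h import *
s,R=tipgo([602,23,66])
p,_=eyes.get_image("side"); cv2.imwrite("pics/side10.png",p)
cv2.imwrite("pics/side10c.png",cv2.resize(p[200:270,280:380],None,fx=8,fy=8,interpolation=cv2.INTER_CUBIC))
for n,k in (("tip",TIP),("tipc",TIP-R.T@np.array([0,0,2.5]))): print(n,(proj("side",s["eef_pos"]+R@k)-[280,200])*8+4)
print("hole",(proj("side",[559.9,22.8,73])-[280,200])*8+4)
E
```

```text
t 17.8 p [632.   28.3 101.9] x [ 0.764 -0.003 -0.645] z [ 0.014 -1.     0.021] F [ 0.  -0.3 -0.4] w 9.1 q [-0.139  0.848 -0.024  2.436  2.984  1.013  1.593]
tilt 49.8 tip [604.   27.7  80.9] shift [  8.1 -12.8   4.4] n 15.8
tip [426.771 164.416]
tipc [426.447 170.139]
hole [336.556 220.169]
```

View pics/side10c.png

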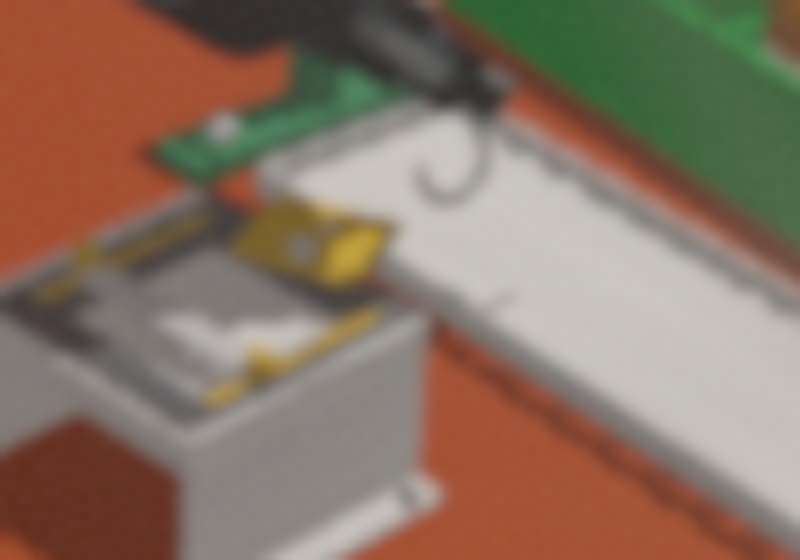

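apply_moves(
  targets=[
    [[4,-6.5,2.5],0,5],
    [[4,-6.5,2.5],0,5],
    [[0,0,0],0,5],
  ],
)

```text
clock: 18.23
eef_pos: [630.1, 22.2, 86.9]
tool_rot: [1.543, 0.7, -0.005]
force: [-0.5, 0.2, 0.5]
width: 8.6
```

```bash
python3 - <<'E'
from h import *
s,R=tipgo([585,22.8,66.5])
E
```

```text
t 18.23 p [630.1  22.2  86.9] x [ 0.765 -0.004 -0.644] z [ 0.013 -1.     0.021] F [-0.5  0.2  0.5] w 8.6 q [-0.122  0.891 -0.026  2.441  3.001  1.063  1.59 ]
tilt 49.9 tip [602.1  21.6  65.9] shift [-13.5 -10.5  -1.5] n 17.2
```

apply_moves(
  targets=[
    [[-7,-5,-0.5],0,5],
    [[-7,-5,-0.5],0,5],
    [[0,0,0],0,5],
  ],
)

```text
clock: 18.6
eef_pos: [616.4, 24.4, 84.6]
tool_rot: [1.537, 0.704, -0.005]
force: [0.3, -0.7, 0.1]
width: 9.3
```

```bash
python3 - <<'E'
from h import *
s,R=tipgo([570,22.8,66])
E
```

```text
t 18.6 p [616.4  24.4  84.6] x [ 0.762 -0.004 -0.647] z [ 0.017 -1.     0.026] F [ 0.3 -0.7  0.1] w 9.3 q [ 0.093  0.923 -0.362  2.467  2.826  1.142  1.876]
tilt 49.7 tip [588.3  23.6  63.8] shift [-15.4 -10.2   0.5] n 18.5
```

apply_moves(
  targets=[
    [[-6,-3.5,0],0,5],
    [[-6,-3.5,0],0,5],
    [[0,0,0],0,5],
  ],
)

```text
clock: 18.98
eef_pos: [610.9, 25.6, 83.2]
tool_rot: [1.531, 0.712, -0.007]
force: [0.0, 0.5, 0.4]
width: 8.9
```

```bash
python3 - <<'E'
from h import *
s,R=tipgo([561,22.8,66])
p,_=eyes.get_image("side"); cv2.imwrite("pics/side11.png",p)
cv2.imwrite("pics/side11c.png",cv2.resize(p[200:270,280:380],None,fx=8,fy=8,interpolation=cv2.INTER_CUBIC))
E
```

```text
t 18.98 p [610.9  25.6  83.2] x [ 0.757 -0.005 -0.653] z [ 0.02  -0.999  0.03 ] F [0.  0.5 0.4] w 8.9 q [ 0.45   1.131 -0.961  2.467  2.559  1.354  2.411]
tilt 49.2 tip [582.6  24.6  62.6] shift [-18.6 -11.6   1.5] n 22.0
```

View pics/side11c.png

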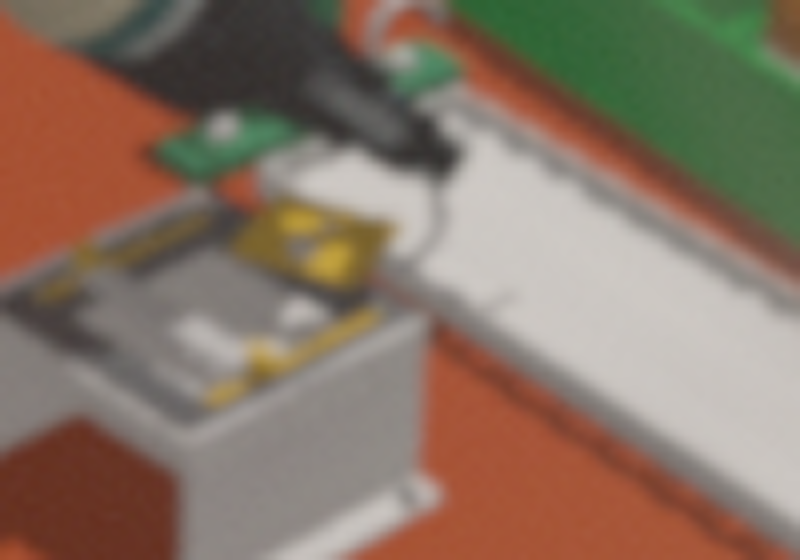

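```bash
python3 - <<'E'
from h import *
import sim
from ik import fk,L
s,R=st(); q=s["qpos"]
for k in range(16):
    p,r=fk(q,L); t=p+r@TIP; d=r.T@(np.array([559.9,22.8,66.5])-t); n=np.linalg.norm(d); 
    if n>8: d*=8/n
    q=sim.step(q,d,0,w=.5)
    p,r=fk(q,L); print((p+r@TIP).round(1),p.round(1),sim.info(q)[24:])
E
```

```text
[579.9  24.3  63.4] [608.2  25.3  83.9] 49 az -0.01 zz 0.03 q [ 0.49  1.17 -1.04  2.47  2.52  1.4   2.49]
[578.3  24.2  64.4] [606.7  25.2  84.8] 49 az -0.01 zz 0.03 q [ 0.52  1.22 -1.13  2.47  2.49  1.44  2.56]
[576.7  24.1  65.2] [605.3  25.1  85.4] 48 az -0.01 zz 0.03 q [ 0.55  1.26 -1.2   2.47  2.46  1.48  2.63]
[575.1  24.   65.7] [603.8  25.   85.7] 48 az -0.01 zz 0.03 q [ 0.57  1.3  -1.25  2.47  2.43  1.51  2.68]
[573.7  23.9  66. ] [602.5  24.9  85.8] 48 az -0.01 zz 0.03 q [ 0.57  1.29 -1.25  2.47  2.42  1.5   2.68]
[572.2  23.8  66.2] [601.1  24.8  85.9] 47 az -0.01 zz 0.03 q [ 0.57  1.28 -1.25  2.47  2.41  1.5   2.67]
[570.6  23.7  66.4] [599.7  24.7  85.8] 47 az -0.02 zz 0.03 q [ 0.57  1.28 -1.25  2.47  2.4   1.49  2.67]
[569.1  23.6  66.4] [598.3  24.6  85.8] 47 az -0.02 zz 0.04 q [ 0.57  1.27 -1.25  2.47  2.4   1.49  2.67]
[567.5  23.5  66.5] [596.8  24.4  85.6] 46 az -0.02 zz 0.04 q [ 0.57  1.27 -1.25  2.47  2.39  1.48  2.67]
[566.   23.3  66.5] [595.4  24.3  85.5] 46 az -0.02 zz 0.04 q [ 0.57  1.26 -1.25  2.47  2.38  1.48  2.67]
[564.8  23.2  66.6] [594.3  24.2  85.4] 46 az -0.02 zz 0.04 q [ 0.57  1.26 -1.25  2.47  2.37  1.47  2.67]
[563.8  23.1  66.6] [593.3  24.1  85.3] 45 az -0.02 zz 0.04 q [ 0.57  1.26 -1.25  2.47  2.37  1.47  2.67]
[563.   23.1  66.5] [592.6  24.   85.2] 45 az -0.02 zz 0.04 q [ 0.57  1.25 -1.25  2.47  2.36  1.46  2.66]
[562.3  23.   66.5] [592.   23.9  85.1] 45 az -0.02 zz 0.04 q [ 0.57  1.25 -1.25  2.47  2.36  1.46  2.66]
[561.8  23.   66.5] [591.5  23.9  85. ] 45 az -0.02 zz 0.04 q [ 0.57  1.25 -1.25  2.47  2.36  1.46  2.66]
[561.4  22.9  66.5] [591.1  23.9  85. ] 45 az -0.02 zz 0.04 q [ 0.57  1.25 -1.25  2.47  2.35  1.46  2.66]
```

apply_moves(
  targets=[
    [[-10,-4.5,0.8],0,5],
    [[-12,-7,0.8],0,5],
    [[-12,-7,0.8],0,5],
  ],
)

```text
clock: 19.4
eef_pos: [602.7, 21.8, 82.1]
tool_rot: [1.512, 0.744, -0.022]
force: [0.0, 1.2, -0.0]
width: 9.1
```

```bash
python3 - <<'E'
from h import *
s,R=tipgo([560,22.8,66.5])
E
```

```text
t 19.4 p [602.7  21.8  82.1] x [ 0.736 -0.016 -0.677] z [ 0.018 -0.999  0.043] F [ 0.   1.2 -0. ] w 9.1 q [ 0.57   1.295 -1.244  2.467  2.424  1.507  2.684]
tilt 47.4 tip [573.8  20.6  62.4] shift [-13.   -6.2  -2.2] n 14.5
```

apply_moves(
  targets=[
    [[-7,1,-1.2],0,5],
    [[-11,-3,-1],0,5],
    [[-11,-4,-0.6],0,5],
  ],
)

```text
clock: 19.77
eef_pos: [600.6, 26.8, 102.3]
tool_rot: [1.496, 0.752, -0.032]
force: [0.4, -2.5, -3.2]
width: 9.0
```

```bash
python3 - <<'E'
from h import *
s,R=tipgo([560,22.8,67])
E
```

```text
t 19.77 p [600.6  26.8 102.3] x [ 0.73  -0.023 -0.683] z [ 0.019 -0.998  0.055] F [ 0.4 -2.5 -3.2] w 9.0 q [ 0.548  1.214 -1.244  2.467  2.36   1.464  2.654]
tilt 46.9 tip [571.6  25.4  82.9] shift [  2.5 -19.6   1.5] n 19.8
```

```bash
python3 - <<'E'
from h import *
s,R=show()
p,_=eyes.get_image("side"); cv2.imwrite("pics/side12c.png",cv2.resize(p[200:270,280:380],None,fx=8,fy=8,interpolation=cv2.INTER_CUBIC))
E
```

```text
t 19.77 p [600.6  26.8 102.3] x [ 0.73  -0.023 -0.683] z [ 0.019 -0.998  0.055] F [ 0.4 -2.5 -3.2] w 9.0 q [ 0.548  1.214 -1.244  2.467  2.36   1.464  2.654]
```

View pics/side12c.png

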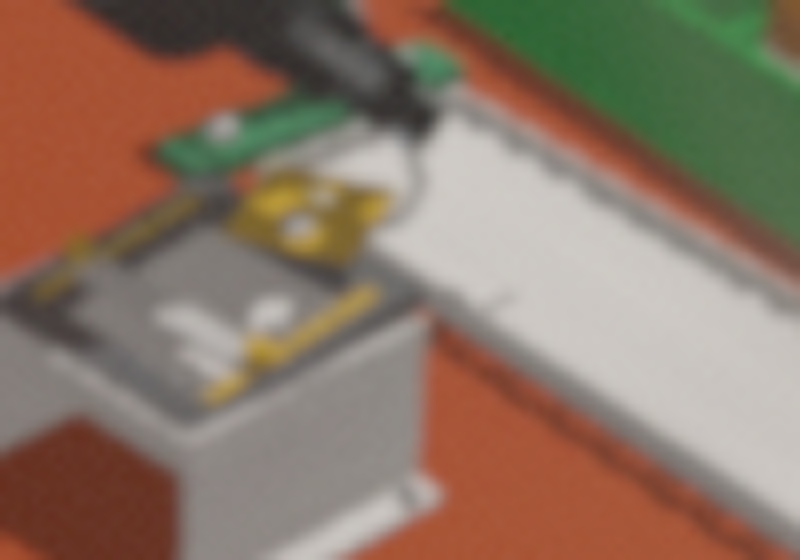

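apply_moves(
  targets=[
    [[4.1,-4.4,1.2],0,5],
    [[4.1,-4.4,0.7],0,5],
    [[4.1,-4.4,0.7],0,5],
  ],
)

```text
clock: 20.2
eef_pos: [602.9, 25.3, 87.2]
tool_rot: [1.499, 0.744, -0.027]
force: [-0.1, 0.1, -0.8]
width: 9.3
```

```bash
python3 - <<'E'
from h import *
s,R=tipgo([560,22.8,67])
E
```

```text
t 20.2 p [602.9  25.3  87.2] x [ 0.735 -0.02  -0.677] z [ 0.022 -0.998  0.053] F [-0.1  0.1 -0.8] w 9.3 q [ 0.55   1.26  -1.224  2.466  2.412  1.488  2.66 ]
tilt 47.4 tip [574.   23.8  67.6] shift [ -9.9 -10.    0.6] n 14.1
```

```bash
python3 - <<'E'
from h import *
import sim
from ik import fk,L
A=(np.array([.45,1.131,-.961,2.467,2.559,1.354,2.411]),[[-10,-4.5,.8],[-12,-7,.8],[-12,-7,.8]],"573.8 20.6 62.4")
B=(np.array([.57,1.295,-1.244,2.467,2.424,1.507,2.684]),[[-7,1,-1.2],[-11,-3,-1],[-11,-4,-.6]],"571.6 25.4 82.9")
sim.hi[3]=2.467; sim.lo[2]=-1.244
for w in (.1,.2,.35,.5,1,2):
  for lam in (.02,.1):
    for q,ds,ob in (A,B):
        q=q.copy()
        for d in ds: q=sim.step(q,d,0,w=w,lam=lam)
        p,r=fk(q,L); print(w,lam,(p+r@TIP).round(1),"tilt",np.degrees(np.arccos(-r[2,0])).round(1),"obs",ob)
E
```

```text
0.1 0.02 [547.8  22.5  76.1] tilt 41.9 obs 573.8 20.6 62.4
0.1 0.02 [550.2  24.4  80.5] tilt 42.5 obs 571.6 25.4 82.9
0.1 0.1 [548.1  22.6  76.1] tilt 41.9 obs 573.8 20.6 62.4
0.1 0.1 [550.3  24.4  80.3] tilt 42.6 obs 571.6 25.4 82.9
0.2 0.02 [558.4  23.2  74.3] tilt 44.0 obs 573.8 20.6 62.4
0.2 0.02 [557.   24.9  79.6] tilt 43.9 obs 571.6 25.4 82.9
0.2 0.1 [559.   23.3  74.1] tilt 44.0 obs 573.8 20.6 62.4
0.2 0.1 [557.4  24.9  79.2] tilt 44.0 obs 571.6 25.4 82.9
0.35 0.02 [569.9  23.9  71.9] tilt 46.5 obs 573.8 20.6 62.4
0.35 0.02 [564.6  25.5  78.4] tilt 45.4 obs 571.6 25.4 82.9
0.35 0.1 [570.8  24.   71.3] tilt 46.5 obs 573.8 20.6 62.4
0.35 0.1 [565.1  25.4  77.5] tilt 45.5 obs 571.6 25.4 82.9
0.5 0.02 [575.2  24.2  70.6] tilt 47.7 obs 573.8 20.6 62.4
0.5 0.02 [568.4  25.7  77.7] tilt 46.2 obs 571.6 25.4 82.9
0.5 0.1 [576.2  24.4  69.8] tilt 47.7 obs 573.8 20.6 62.4
0.5 0.1 [568.8  25.5  76.3] tilt 46.3 obs 571.6 25.4 82.9
1 0.02 [580.5  24.6  69.2] tilt 48.8 obs 573.8 20.6 62.4
1 0.02 [572.1  26.   76.8] tilt 47.0 obs 571.6 25.4 82.9
1 0.1 [581.1  24.7  67.7] tilt 48.8 obs 573.8 20.6 62.4
1 0.1 [572.4  25.2  73.5] tilt 47.1 obs 571.6 25.4 82.9
2 0.02 [582.3  24.7  68.6] tilt 49.1 obs 573.8 20.6 62.4
2 0.02 [573.2  25.9  76.2] tilt 47.3 obs 571.6 25.4 82.9
2 0.1 [582.4  24.8  65.8] tilt 49.1 obs 573.8 20.6 62.4
2 0.1 [573.4  23.9  68.9] tilt 47.3 obs 571.6 25.4 82.9
```

apply_moves(
  targets=[
    [[10,9,0],0,5],
    [[12,11,0],0,5],
    [[-13,14,0],0,5],
    [[-13,14,0],0,5],
    [[-8,9,0],0,5],
    [[-20,-18,0],0,5],
    [[-20,-18,0],0,5],
  ],
)

```text
clock: 21.08
eef_pos: [596.7, 27.2, 138.3]
tool_rot: [1.502, 0.757, -0.033]
force: [1.0, -0.4, 0.2]
width: 9.1
```

```bash
python3 - <<'E'
from h import *
s,R=tipgo([556,22.8,110])
E
```

```text
t 21.07 p [596.7  27.2 138.3] x [ 0.727 -0.024 -0.686] z [ 0.014 -0.999  0.05 ] F [ 1.  -0.4  0.2] w 9.1 q [ 0.552  1.081 -1.247  2.467  2.282  1.359  2.615]
tilt 46.7 tip [567.5  26.1 118.9] shift [ -2.2 -14.6   2.6] n 15.0
```

apply_moves(
  targets=[
    [[-20,-19,1],0,5],
    [[-20,-20,1],0,5],
    [[-20,-20,1],0,5],
    [[0,0,0],0,5],
  ],
)

```text
clock: 21.58
eef_pos: [579.4, 32.0, 150.4]
tool_rot: [1.495, 0.81, -0.045]
force: [-0.5, -0.1, -0.3]
width: 8.8
```

```bash
python3 - <<'E'
from h import *
s,R=tipgo([604,22.8,110])
E
```

```text
t 21.57 p [579.4  32.  150.4] x [ 0.689 -0.031 -0.724] z [ 0.01  -0.999  0.052] F [-0.5 -0.1 -0.3] w 8.8 q [ 0.538  0.988 -1.247  2.465  2.175  1.27   2.6  ]
tilt 43.6 tip [549.2  31.  132.6] shift [54.4 23.8  7.6] n 59.9
```

apply_moves(
  targets=[
    [[19,14,3],0,5],
    [[19,14,3],0,5],
    [[14,-12,1],0,5],
    [[14,-14,0],0,5],
    [[10,-10,0],0,5],
    [[0,0,0],0,5],
  ],
)

```text
clock: 22.32
eef_pos: [628.9, 21.4, 89.2]
tool_rot: [1.493, 0.807, -0.048]
force: [-0.1, 0.5, -0.0]
width: 9.1
```

```bash
python3 - <<'E'
from h import *
s,R=tipgo([600,22.8,66.5])
E
```

```text
t 22.32 p [628.9  21.4  89.2] x [ 0.691 -0.033 -0.722] z [ 0.009 -0.998  0.054] F [-0.1  0.5 -0. ] w 9.1 q [ 0.541  1.14  -1.144  2.358  2.328  1.268  2.669]
tilt 43.7 tip [598.8  20.3  71.4] shift [ 4.3 -2.4 -2.7] n 5.6
```

apply_moves(
  targets=[
    [[4,-3,-2.6],0,5],
    [[-6,-6,0],0,5],
    [[-6,-6,0],0,5],
    [[0,0,0],0,5],
  ],
)

```text
clock: 22.82
eef_pos: [611.7, 24.4, 86.2]
tool_rot: [1.493, 0.805, -0.046]
force: [0.6, -0.1, -0.4]
width: 9.0
```

```bash
python3 - <<'E'
from h import *
s,R=tipgo([560,22.8,66.5])
E
```

```text
t 22.82 p [611.7  24.4  86.2] x [ 0.692 -0.032 -0.721] z [ 0.01  -0.999  0.054] F [ 0.6 -0.1 -0.4] w 9.0 q [ 0.525  1.151 -1.143  2.404  2.341  1.317  2.626]
tilt 43.9 tip [581.6  23.4  68.3] shift [-13.6 -16.8   0.2] n 21.7
```

apply_moves(
  targets=[
    [[-4,-8,0.3],0,5],
    [[-5.5,-5.5,0],0,5],
    [[0,0,0],0,5],
  ],
)

```text
clock: 23.2
eef_pos: [594.2, 23.8, 83.9]
tool_rot: [1.493, 0.804, -0.045]
force: [-0.5, -0.6, -0.5]
width: 9.1
```

```bash
python3 - <<'E'
from h import *
s,R=tipgo([560,22.8,66.5])
E
```

```text
t 23.2 p [594.2  23.8  83.9] x [ 0.693 -0.031 -0.72 ] z [ 0.011 -0.998  0.054] F [-0.5 -0.6 -0.5] w 9.1 q [ 0.516  1.16  -1.144  2.45   2.351  1.363  2.588]
tilt 43.9 tip [564.1  22.7  66. ] shift [-3.2 -2.7 -0.1] n 4.2
```

apply_moves(
  targets=[
    [[-3,-2.7,0],0,5],
    [[0,0,0],0,5],
  ],
)

```text
clock: 23.45
eef_pos: [590.1, 23.8, 84.3]
tool_rot: [1.493, 0.804, -0.045]
force: [-0.2, 0.3, -0.8]
width: 9.3
```

```bash
python3 - <<'E'
from h import *
s,R=tipgo([560,22.8,66.5])
p,_=eyes.get_image("side"); cv2.imwrite("pics/side13.png",p); cv2.imwrite("pics/side13c.png",cv2.resize(p[205:260,295:355],None,fx=11,fy=11,interpolation=cv2.INTER_CUBIC))
p,_=eyes.get_image("wrist"); cv2.imwrite("pics/w13.png",p)
print("rivet proj",(proj("side",[538.4,10.3,75])-[295,205])*11+5,"hole",(proj("side",[559.9,22.8,73])-[295,205])*11+5,"tip",(proj("side",s["eef_pos"]+R@TIP)-[295,205])*11+5)
E
```

```text
t 23.45 p [590.1  23.8  84.3] x [ 0.693 -0.031 -0.72 ] z [ 0.011 -0.998  0.054] F [-0.2  0.3 -0.8] w 9.3 q [ 0.514  1.162 -1.147  2.461  2.35   1.374  2.58 ]
tilt 43.9 tip [560.   22.7  66.4] shift [-0.1  0.  -0.1] n 0.1
rivet proj [257.522 284.139] hole [297.264 247.232] tip [297.014 268.125]
```

View pics/side13c.png

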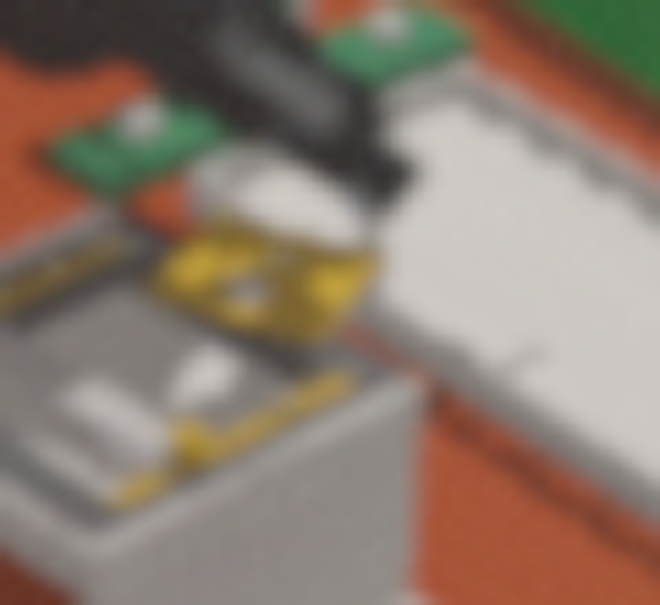

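View pics/w13.png

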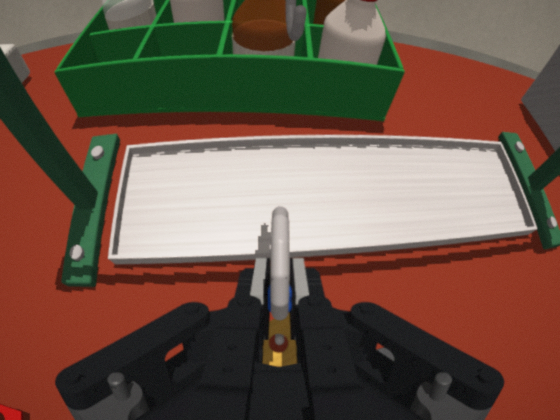

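```bash
python3 - <<'E'
from h import *
p=cv2.imread("pics/w13.png"); cv2.imwrite("pics/w13c.png",cv2.resize(p[300:380,245:315],None,fx=8,fy=8,interpolation=cv2.INTER_CUBIC))
c=eyes.camera_params("wrist"); s,R=st()
f=lambda X:((proj("wrist",X,c)-[245,300])*8+4).round(0)
print("tip",f(s["eef_pos"]+R@TIP),"hole",f([559.9,22.8,73]),"rivet",f([538.4,10.3,75]))
E
```

```text
tip [280. 310.] hole [283. 310.] rivet [485. 644.]
```

View pics/w13c.png

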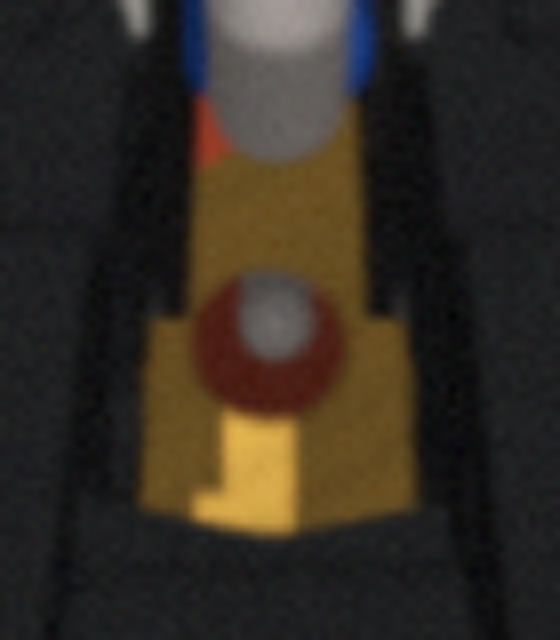

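The enlarged wrist view looks down between the fingers: the hole's centre is at crop (269,344), 148 px across, and the hook tip shows through it at (275,318). A shift of about 2.5 mm toward the robot centres it. After that I can go up.

apply_moves(
  targets=[
    [[-1.9,-1.9,-0.4],0,5],
    [[0,0,0],0,5],
  ],
)

```text
clock: 23.8
eef_pos: [588.2, 24.0, 84.5]
tool_rot: [1.493, 0.804, -0.046]
force: [-0.3, 0.6, -0.0]
width: 9.0
```

```bash
python3 - <<'E'
from h import *
s,R=tipgo([557.5,23.1,66.5])
p,_=eyes.get_image("wrist"); cv2.imwrite("pics/w14c.png",cv2.resize(p[300:380,245:315],None,fx=8,fy=8,interpolation=cv2.INTER_CUBIC))
E
```

```text
t 23.8 p [588.2  24.   84.5] x [ 0.693 -0.032 -0.72 ] z [ 0.01  -0.999  0.054] F [-0.3  0.6 -0. ] w 9.0 q [ 0.515  1.169 -1.158  2.466  2.345  1.389  2.583]
tilt 44.0 tip [558.2  23.   66.6] shift [-0.4 -0.6 -0.1] n 0.7
```

View pics/w14c.png

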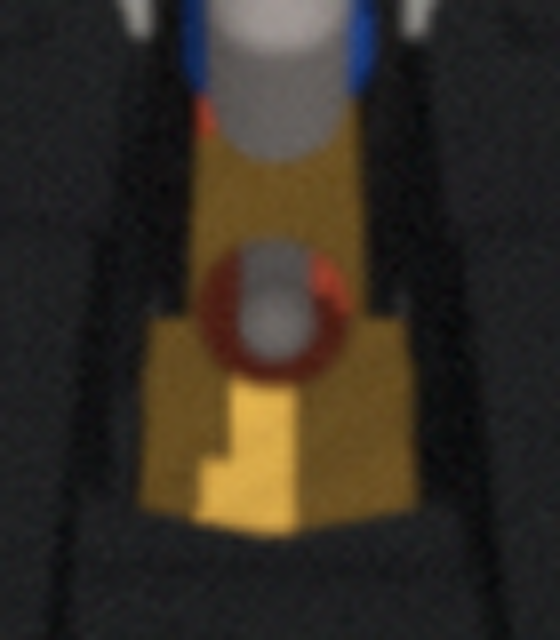

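apply_moves(
  targets=[
    [[-2.9,2.8,0.2],0,5],
    [[-2.9,2.8,0.2],0,5],
    [[0,0,0],0,5],
  ],
)

```text
clock: 24.22
eef_pos: [588.6, 24.1, 93.5]
tool_rot: [1.493, 0.803, -0.046]
force: [-0.1, -0.0, -0.3]
width: 9.7
```

```bash
python3 - <<'E'
from h import *
s,R=tipgo([558.2,23.,74])
p,_=eyes.get_image("wrist"); cv2.imwrite("pics/w15c.png",cv2.resize(p[300:380,245:315],None,fx=8,fy=8,interpolation=cv2.INTER_CUBIC))
E
```

```text
t 24.23 p [588.6  24.1  93.5] x [ 0.694 -0.032 -0.719] z [ 0.009 -0.999  0.054] F [-0.1 -0.  -0.3] w 9.7 q [ 0.519  1.144 -1.166  2.466  2.327  1.37   2.584]
tilt 44.0 tip [558.6  23.   75.6] shift [ 0.9 -1.3 -0. ] n 1.6
```

View pics/w15c.png

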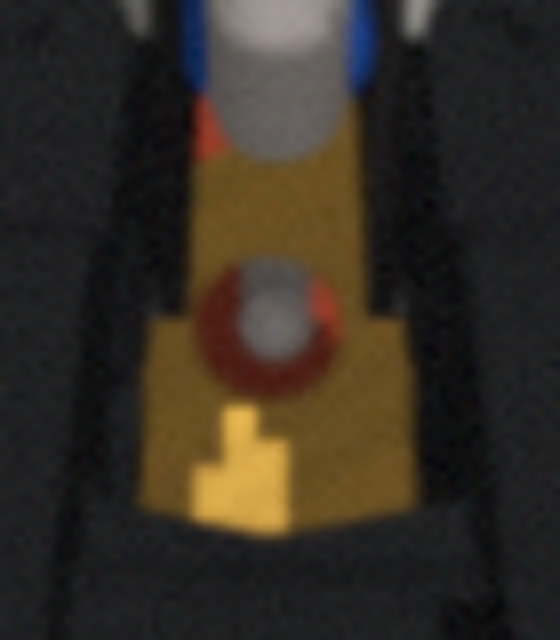

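apply_moves(
  targets=[
    [[-3,2.4,0.2],0,5],
    [[-3,2.4,0.2],0,5],
    [[-3,2.4,0.2],0,5],
    [[0,0,0],0,5],
  ],
)

```text
clock: 24.78
eef_pos: [586.3, 23.8, 104.6]
tool_rot: [1.492, 0.806, -0.047]
force: [0.7, 0.4, -3.4]
width: 9.5
```

```bash
python3 - <<'E'
from h import *
s,R=tipgo([558.2,23.,90])
p,_=eyes.get_image("wrist"); cv2.imwrite("pics/w16c.png",cv2.resize(p[300:380,245:315],None,fx=8,fy=8,interpolation=cv2.INTER_CUBIC))
E
```

```text
t 24.77 p [586.3  23.8 104.6] x [ 0.691 -0.033 -0.722] z [ 0.01  -0.998  0.055] F [ 0.7  0.4 -3.4] w 9.5 q [ 0.54   1.14  -1.221  2.467  2.283  1.38   2.62 ]
tilt 43.8 tip [556.2  22.7  86.7] shift [-1.   3.7 -0.1] n 3.8
```

View pics/w16c.png

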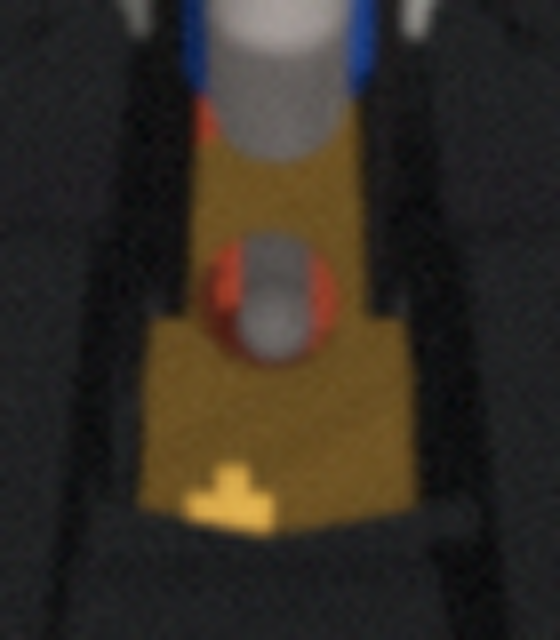

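apply_moves(
  targets=[
    [[-3.6,3.5,0.2],0,5],
    [[-3.6,3.5,0.2],0,5],
    [[-3.6,3.5,0.2],0,5],
    [[-3.6,3.5,0.2],0,5],
    [[0,0,0],0,5],
  ],
)

```text
clock: 25.45
eef_pos: [584.9, 23.4, 124.5]
tool_rot: [1.491, 0.811, -0.048]
force: [-0.8, -0.3, -2.7]
width: 8.9
```

```bash
python3 - <<'E'
from h import *
s,R=tipgo([558.2,23.,150])
p,_=eyes.get_image("side"); cv2.imwrite("pics/side17c.png",cv2.resize(p[185:270,275:375],None,fx=8,fy=7,interpolation=cv2.INTER_CUBIC))
E
```

```text
t 25.45 p [584.9  23.4 124.5] x [ 0.688 -0.033 -0.725] z [ 0.01  -0.998  0.055] F [-0.8 -0.3 -2.7] w 8.9 q [ 0.546  1.066 -1.223  2.463  2.239  1.315  2.614]
tilt 43.6 tip [554.8  22.3 106.8] shift [-29.   32.2   1.7] n 43.4
```

View pics/side17c.png

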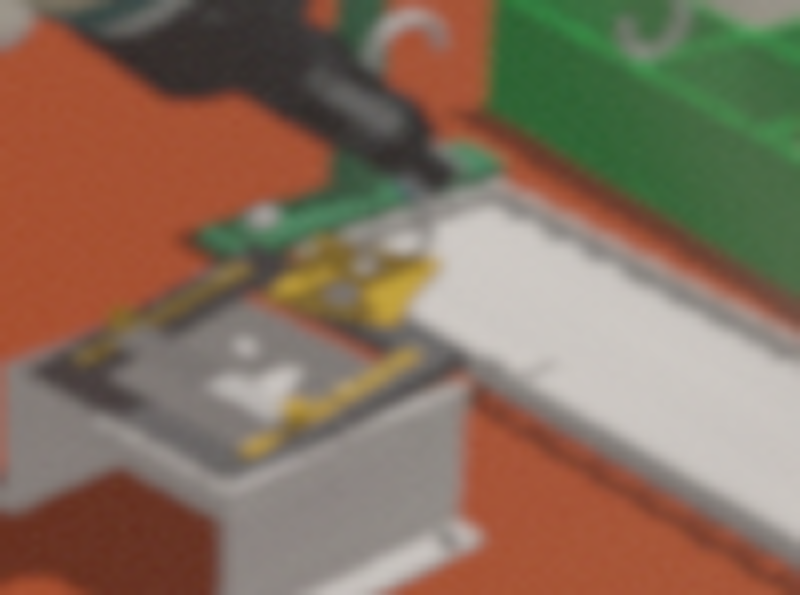

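apply_moves(
  targets=[
    [[-5.5,5.8,0.3],0,5],
    [[-5.5,5.8,0.3],0,5],
    [[-5.5,5.8,0.3],0,5],
    [[-5.5,5.8,0.3],0,5],
    [[-5.5,5.8,0.3],0,5],
    [[-5.5,5.8,0.3],0,5],
    [[0,0,0],0,5],
  ],
)

```text
clock: 26.38
eef_pos: [587.6, 24.6, 176.2]
tool_rot: [1.491, 0.81, -0.048]
force: [-0.2, 0.5, -2.8]
width: 8.8
```

```bash
python3 - <<'E'
from h import *
s,R=tipgo([558.2,23.,230])
p,_=eyes.get_image("side"); cv2.imwrite("pics/side18c.png",cv2.resize(p[165:270,275:375],None,fx=6,fy=5.5,interpolation=cv2.INTER_CUBIC))
E
```

```text
t 26.38 p [587.6  24.6 176.2] x [ 0.689 -0.033 -0.724] z [ 0.01  -0.998  0.055] F [-0.2  0.5 -2.8] w 8.8 q [ 0.573  0.888 -1.227  2.431  2.139  1.144  2.632]
tilt 43.6 tip [557.5  23.5 158.4] shift [-51.3  49.7   4.4] n 71.6
```

View pics/side18c.png

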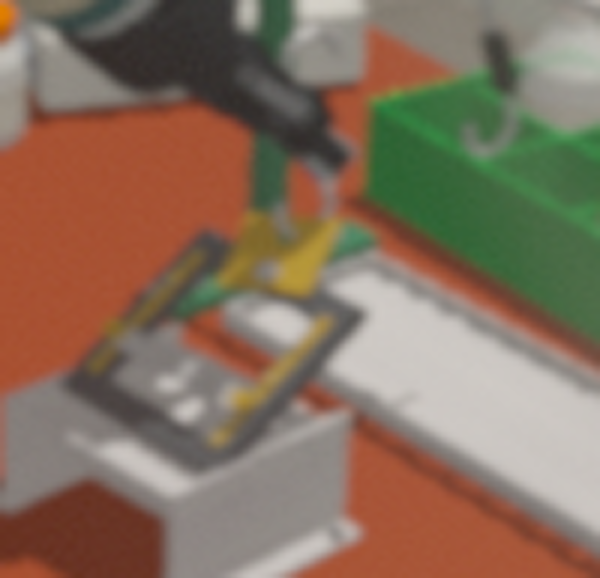

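apply_moves(
  targets=[
    [[-5.5,5.8,0.3],0,5],
    [[-5.5,5.8,0.3],0,5],
    [[-5.5,5.8,0.3],0,5],
    [[-5.5,5.8,0.3],0,5],
    [[-4,4.2,0.3],0,5],
    [[-4,4.2,0.3],0,5],
    [[0,0,0],0,5],
  ],
)

```text
clock: 27.3
eef_pos: [589.3, 25.1, 221.8]
tool_rot: [1.491, 0.812, -0.047]
force: [0.0, 0.1, -3.4]
width: 8.9
```

```bash
python3 - <<'E'
from h import *
s,R=tipgo([558.2,23.,230])
p,_=eyes.get_image("side"); cv2.imwrite("pics/side19c.png",cv2.resize(p[155:270,275:375],None,fx=6,fy=5,interpolation=cv2.INTER_CUBIC))
E
```

```text
t 27.3 p [589.3  25.1 221.8] x [ 0.688 -0.032 -0.725] z [ 0.011 -0.998  0.055] F [ 0.   0.1 -3.4] w 8.9 q [ 0.611  0.735 -1.228  2.387  2.039  0.981  2.688]
tilt 43.5 tip [559.1  24.  204.1] shift [-19.4  17.1   2.4] n 26.0
```

View pics/side19c.png

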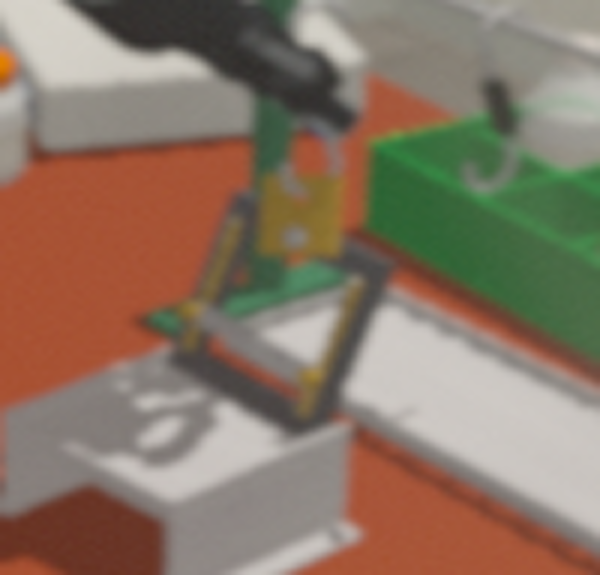

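apply_moves(
  targets=[
    [[-3.5,3.6,0.2],0,5],
    [[-3.5,3.6,0.2],0,5],
    [[-3.5,3.6,0.2],0,5],
    [[-3.5,3.6,0.2],0,5],
    [[-3.5,3.6,0.2],0,5],
    [[0,0,0],0,5],
    [[0,0,0],0,5],
  ],
)

```text
clock: 28.22
eef_pos: [589.0, 25.1, 246.6]
tool_rot: [1.49, 0.816, -0.047]
force: [1.3, -0.5, -7.1]
width: 8.9
```

```bash
python3 - <<'E'
from h import *
s,R=tipgo([558.2,23.,230])
p,_=eyes.get_image("side"); cv2.imwrite("pics/side20c.png",cv2.resize(p[135:270,275:385],None,fx=5.5,fy=4.4,interpolation=cv2.INTER_CUBIC))
E
```

```text
t 28.23 p [589.   25.1 246.6] x [ 0.684 -0.032 -0.728] z [ 0.011 -0.998  0.055] F [ 1.3 -0.5 -7.1] w 8.9 q [ 0.637  0.652 -1.228  2.358  1.971  0.888  2.738]
tilt 43.3 tip [558.7  24.  229. ] shift [-1.   0.2  1. ] n 1.5
```

View pics/side20c.png

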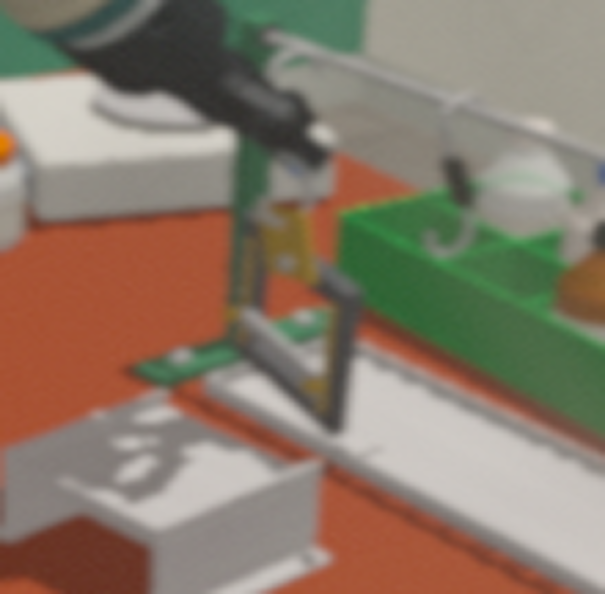

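```bash
python3 - <<'E'
from h import *
import sim
from ik import fk,L
s,R=st(); q=s["qpos"]
for k in range(8): q=sim.step(q,[.6,-.8,18],0,w=.5)
print(sim.info(q))
for k in range(6):
    r=fk(q,L)[1]; q=sim.step(q,r.T@np.array([12,1,-2]),0,w=.5)
print(sim.info(q))
E
```

```text
p [ 589. -119.  246.] tilt 43 az -0.05 zz 0.06 q [ 1.02  0.65 -1.19  2.32  2.12  0.61  2.94]
p [ 661. -113.  234.] tilt 43 az -0.05 zz 0.05 q [ 0.83  0.67 -0.99  2.17  2.12  0.53  2.94]
```

apply_moves(
  targets=[
    [[0.2,-0.3,6],0,5],
    [[0.4,-0.5,12],0,5],
    [[0.6,-0.8,17],0,5],
    [[0.6,-0.8,18],0,5],
    [[0.6,-0.8,18],0,5],
    [[0.6,-0.8,18],0,5],
    [[0.6,-0.8,18],0,5],
    [[0.6,-0.8,17],0,5],
    [[0.4,-0.5,12],0,5],
    [[0.2,-0.3,6],0,5],
  ],
)

```text
clock: 29.52
eef_pos: [586.2, -130.7, 243.8]
tool_rot: [1.485, 0.82, -0.058]
force: [0.2, -0.3, -6.3]
width: 8.9
```

```bash
cat >> h.py <<'E'
def hk(R,p,hx,hy,hz): # hook-frame point -> world
    return p+R@(TIP+(hx+15)*np.array([.71,.704,0])+(hz+35.5)*np.array([-.705,.709,0])+hy*np.array([0,0,-1.]))
def hooks():
    s,R=show(); p=s["eef_pos"]
    print("tilt",np.degrees(np.arccos(-R[2,0])).round(1))
    for n,k in (("top_in",(0,0,54.5)),("uptip",(15,0,35.5)),("org",(0,0,0)),("bend",(0,0,-54.5))): print(n,hk(R,p,*k).round(1))
    t=hk(R,p,0,0,54.5); print("rail x at y",(670.9+(175.2-t[1])*.0842).round(1))
    return s,R
E
python3 - <<'E'
from h import *
s,R=hooks()
p,_=eyes.get_image("side"); cv2.imwrite("pics/side21.png",p)
E
```

```text
t 29.52 p [ 586.2 -130.7  243.8] x [ 0.681 -0.04  -0.731] z [ 0.004 -0.998  0.058] F [ 0.2 -0.3 -6.3] w 8.9 q [ 1.017  0.628 -1.134  2.324  2.166  0.561  2.903]
tilt 43.0
top_in [ 574.4 -126.3  315.5]
uptip [ 588.6 -127.4  296. ]
org [ 572.2 -129.5  261.2]
bend [ 570.1 -132.7  206.8]
rail x at y 696.3
```

View pics/side21.png

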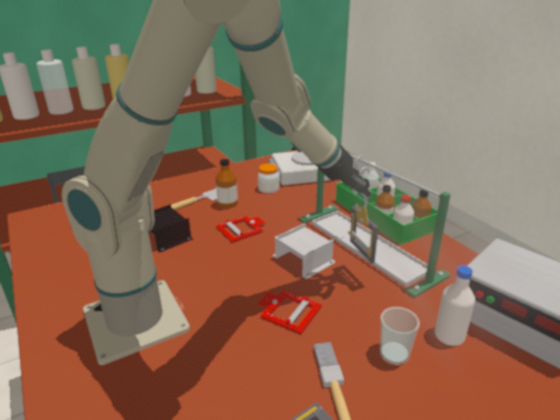

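apply_moves(
  targets=[
    [[5,2.8,-0.1],0,5],
    [[10,5.6,-0.2],0,5],
    [[13,7.3,-0.2],0,5],
    [[13.5,7.5,-0.2],0,5],
    [[13,7.3,-0.2],0,5],
    [[9,5,-0.1],0,5],
    [[4,2.3,-0.1],0,5],
    [[0,0,0],0,5],
  ],
)

```text
clock: 30.58
eef_pos: [666.3, -127.6, 217.7]
tool_rot: [1.487, 0.82, -0.053]
force: [0.5, -0.3, -6.1]
width: 9.0
```

```bash
python3 - <<'E'
from h import *
s,R=hooks(); p=s["eef_pos"]
t=hk(R,p,0,0,54.5); tx=670.9+(175.2-t[1])*.0842
print("to z291:",R.T@[0,0,291-t[2]],"to rail",R.T@[tx-t[0],0,291-t[2]])
p,_=eyes.get_image("wrist"); cv2.imwrite("pics/w22.png",p)
E
```

```text
t 30.57 p [ 666.3 -127.6  217.7] x [ 0.681 -0.036 -0.731] z [ 0.009 -0.998  0.057] F [ 0.5 -0.3 -6.1] w 9.0 q [ 0.829  0.701 -0.952  2.162  2.182  0.524  2.916]
tilt 43.0
top_in [ 654.4 -123.4  289.5]
uptip [ 668.7 -124.4  269.9]
org [ 652.3 -126.6  235.1]
bend [ 650.2 -129.7  180.8]
rail x at y 696.0
to z291: [-1.109  1.031  0.087] to rail [27.236 31.476  0.443]
```

View pics/w22.png

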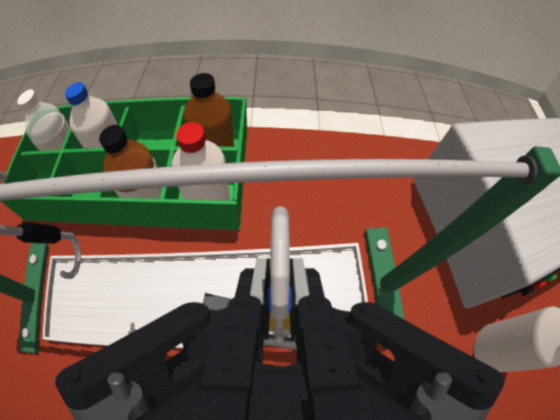

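apply_moves(
  targets=[
    [[-0.7,2.5,0.1],0,5],
    [[5,5.5,0],0,5],
    [[5,5.5,0],0,5],
    [[3,3.3,0],0,5],
    [[0,0,0],0,5],
  ],
)

```text
clock: 31.25
eef_pos: [687.9, -128.0, 221.0]
tool_rot: [1.486, 0.819, -0.054]
force: [0.7, 0.3, -6.2]
width: 9.1
```

```bash
python3 - <<'E'
from h import *
s,R=hooks(); p=s["eef_pos"]
t=hk(R,p,0,0,54.5); tx=670.9+(175.2-t[1])*.0842
print("to rail",R.T@[tx-t[0],0,291-t[2]])
p,_=eyes.get_image("wrist"); cv2.imwrite("pics/w23.png",p[150:350,180:380].repeat(3,0).repeat(3,1))
E
```

```text
t 31.25 p [ 687.9 -128.   221. ] x [ 0.682 -0.037 -0.731] z [ 0.008 -0.998  0.058] F [ 0.7  0.3 -6.2] w 9.1 q [ 0.77   0.686 -0.875  2.109  2.166  0.469  2.92 ]
tilt 43.1
top_in [ 675.9 -123.7  292.8]
uptip [ 690.2 -124.8  273.2]
org [ 673.9 -126.9  238.4]
bend [ 671.8 -130.1  184. ]
rail x at y 696.1
to rail [15.011 13.514  0.061]
```

View pics/w23.png

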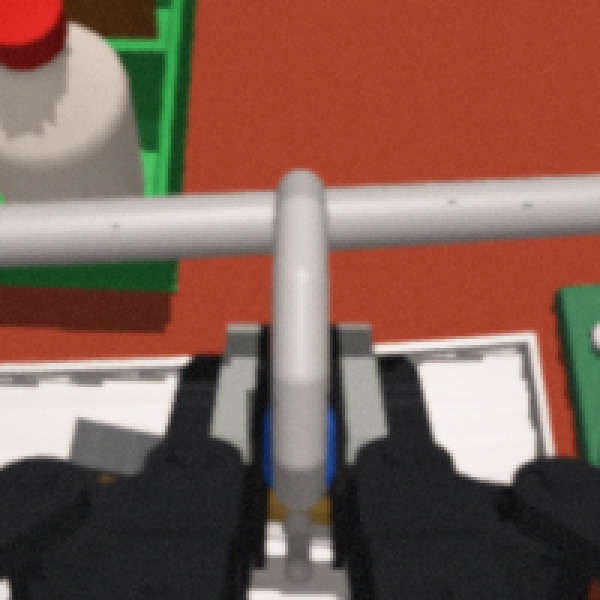

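apply_moves(
  targets=[
    [[4.2,3.4,0],0,5],
    [[4.2,3.8,0],0,5],
    [[3.5,3.4,0],0,5],
    [[0,0,0],0,5],
  ],
)

```text
clock: 31.8
eef_pos: [704.2, -127.9, 218.8]
tool_rot: [1.486, 0.82, -0.054]
force: [0.4, -0.3, -6.2]
width: 9.2
```

```bash
python3 - <<'E'
from h import *
s,R=hooks(); p=s["eef_pos"]
t=hk(R,p,0,0,54.5); tx=670.9+(175.2-t[1])*.0842
print("to rail",R.T@[tx-t[0],0,291-t[2]])
p,_=eyes.get_image("wrist"); cv2.imwrite("pics/w24.png",p[150:350,180:380].repeat(3,0).repeat(3,1))
p,_=eyes.get_image("side"); cv2.imwrite("pics/side24.png",cv2.resize(p[130:280,320:460],None,fx=5,fy=4,interpolation=cv2.INTER_CUBIC))
E
```

```text
t 31.8 p [ 704.2 -127.9  218.8] x [ 0.681 -0.037 -0.731] z [ 0.008 -0.998  0.058] F [ 0.4 -0.3 -6.2] w 9.2 q [ 0.727  0.688 -0.822  2.069  2.159  0.438  2.922]
tilt 43.0
top_in [ 692.4 -123.6  290.6]
uptip [ 706.6 -124.7  271. ]
org [ 690.3 -126.8  236.2]
bend [ 688.1 -130.   181.8]
rail x at y 696.1
to rail [2.175 2.997 0.057]
```

View pics/w24.png

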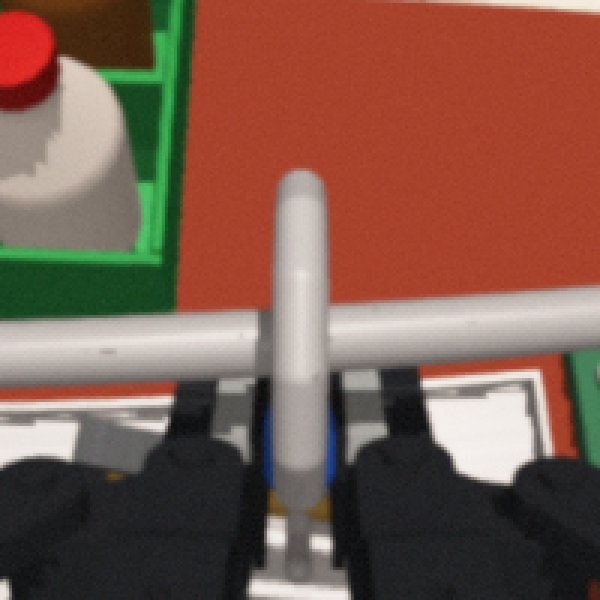

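View pics/side24.png

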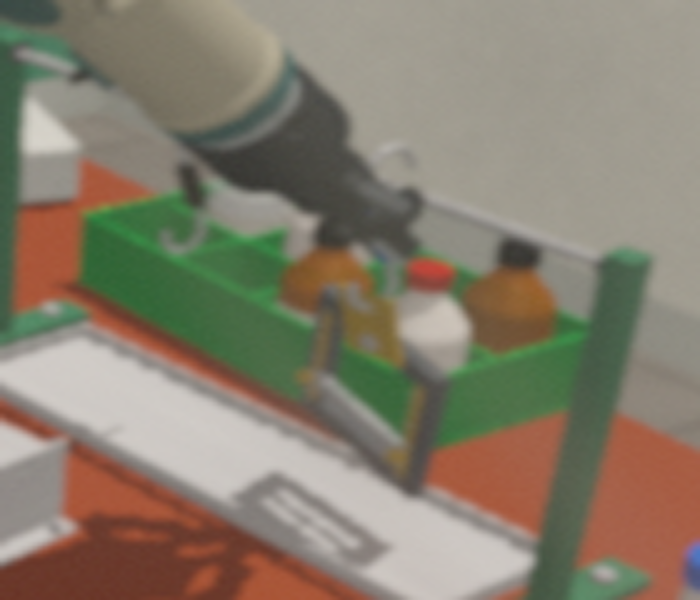

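apply_moves(
  targets=[
    [[3.9,-1.6,-0.2],0,5],
    [[4.7,-2.3,-0.3],0,5],
    [[4.1,-2.9,-0.3],0,5],
    [[0,0,0],0,5],
  ],
)

```text
clock: 32.4
eef_pos: [706.9, -128.0, 202.8]
tool_rot: [1.487, 0.822, -0.053]
force: [1.7, -0.3, -6.1]
width: 9.2
```

```bash
python3 - <<'E'
from h import *
s,R=hooks(); p=s["eef_pos"]
t=hk(R,p,0,0,54.5); tx=670.9+(175.2-t[1])*.0842
print("to rail",R.T@[tx-t[0],0,270-t[2]])
p,_=eyes.get_image("wrist"); cv2.imwrite("pics/w25.png",p[150:350,180:380].repeat(3,0).repeat(3,1))
E
```

```text
t 32.4 p [ 706.9 -128.   202.8] x [ 0.68  -0.036 -0.733] z [ 0.008 -0.998  0.057] F [ 1.7 -0.3 -6.1] w 9.2 q [ 0.728  0.727 -0.834  2.072  2.196  0.473  2.902]
tilt 42.9
top_in [ 695.2 -123.8  274.6]
uptip [ 709.4 -124.8  255. ]
org [ 693.  -126.9  220.3]
bend [ 690.7 -130.1  165.9]
rail x at y 696.1
to rail [ 3.976 -2.477 -0.255]
```

View pics/w25.png

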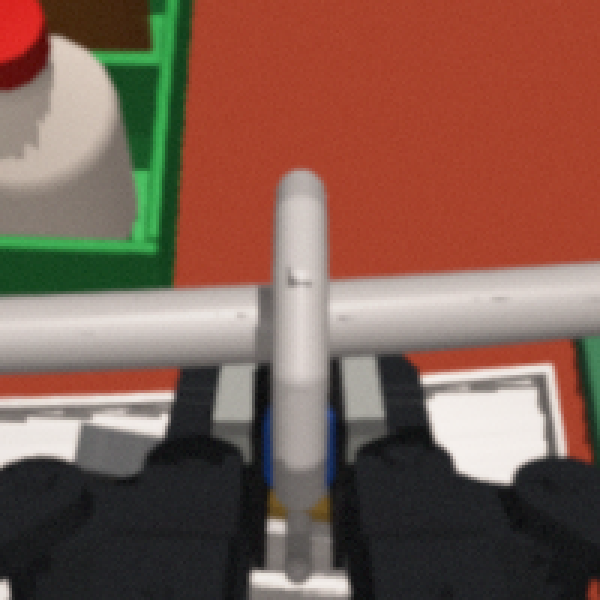

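apply_moves(
  targets=[
    [[2,-1.6,-0.2],0,5],
    [[1.4,-0.9,-0.1],0,5],
    [[0,0,0],0,5],
  ],
)

```text
clock: 32.83
eef_pos: [707.6, -127.8, 199.0]
tool_rot: [1.487, 0.822, -0.053]
force: [-1.2, -0.2, -6.3]
width: 9.0
```

```bash
python3 - <<'E'
from h import *
s,R=hooks()
E
```

```text
t 32.83 p [ 707.6 -127.8  199. ] x [ 0.68  -0.036 -0.732] z [ 0.008 -0.998  0.057] F [-1.2 -0.2 -6.3] w 9.0 q [ 0.729  0.738 -0.838  2.073  2.208  0.483  2.896]
tilt 42.9
top_in [ 695.9 -123.6  270.7]
uptip [ 710.1 -124.6  251.2]
org [ 693.7 -126.7  216.4]
bend [ 691.5 -129.8  162. ]
rail x at y 696.1
```

apply_moves(
  targets=[
    [[0.8,-0.7,0],0,5],
    [[0.8,-0.7,0],0,5],
    [[0,0,0],0,5],
  ],
)

```text
clock: 33.2
eef_pos: [708.1, -128.1, 197.2]
tool_rot: [1.486, 0.821, -0.054]
force: [0.2, -0.7, -5.0]
width: 9.2
```

```bash
python3 - <<'E'
from h import *
s,R=hooks()
E
```

```text
t 33.2 p [ 708.1 -128.1  197.2] x [ 0.681 -0.037 -0.732] z [ 0.008 -0.998  0.057] F [ 0.2 -0.7 -5. ] w 9.2 q [ 0.73   0.743 -0.84   2.074  2.214  0.489  2.893]
tilt 43.0
top_in [ 696.3 -123.9  268.9]
uptip [ 710.5 -124.9  249.4]
org [ 694.1 -127.   214.6]
bend [ 692.  -130.2  160.2]
rail x at y 696.1
```

apply_moves(
  targets=[
    [[0.6,-0.5,0],0,5],
    [[0.5,-0.4,0],0,5],
    [[0,0,0],0,5],
  ],
)

```text
clock: 33.58
eef_pos: [708.3, -128.1, 196.0]
tool_rot: [1.486, 0.82, -0.054]
force: [0.5, -0.1, -5.4]
width: 9.1
```

```bash
python3 - <<'E'
from h import *
s,R=show()
E
```

```text
t 33.58 p [ 708.3 -128.1  196. ] x [ 0.681 -0.037 -0.731] z [ 0.008 -0.998  0.058] F [ 0.5 -0.1 -5.4] w 9.1 q [ 0.73   0.747 -0.842  2.075  2.218  0.492  2.891]
```

apply_moves(
  targets=[
    [[0.7,-0.6,0],0,5],
    [[0.7,-0.6,0],0,5],
    [[0,0,0],0,5],
  ],
)

```text
clock: 33.95
eef_pos: [709.1, -128.1, 195.8]
tool_rot: [1.485, 0.817, -0.055]
force: [-1.7, 0.0, -3.8]
width: 8.8
```

```bash
python3 - <<'E'
from h import *
s,R=hooks()
p,_=eyes.get_image("wrist"); cv2.imwrite("pics/w26.png",p[150:350,180:380].repeat(3,0).repeat(3,1))
E
```

```text
t 33.95 p [ 709.1 -128.1  195.8] x [ 0.683 -0.037 -0.729] z [ 0.008 -0.998  0.059] F [-1.7  0.  -3.8] w 8.8 q [ 0.731  0.75  -0.845  2.075  2.224  0.498  2.888]
tilt 43.2
top_in [ 697.1 -123.8  267.5]
uptip [ 711.4 -124.8  248. ]
org [ 695.1 -127.   213.1]
bend [ 693.1 -130.3  158.8]
rail x at y 696.1
```

View pics/w26.png

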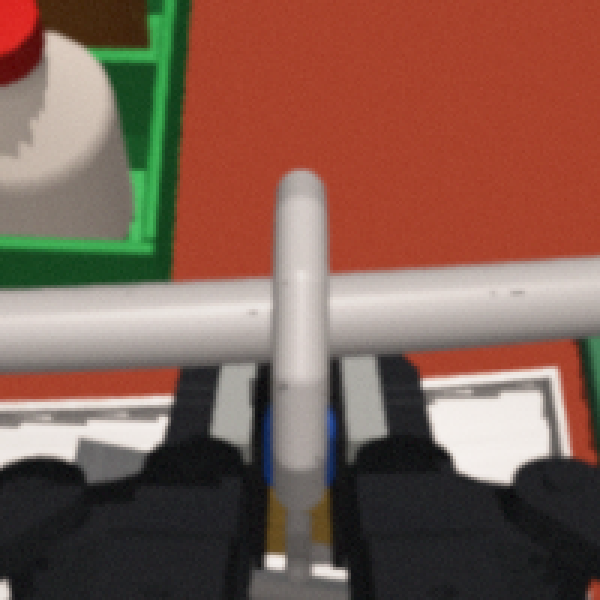

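apply_moves(
  targets=[
    [[0.3,-0.9,0],0,5],
    [[0.3,-0.9,0],0,5],
    [[0,0,0],0,5],
  ],
)

```text
clock: 34.38
eef_pos: [709.5, -128.2, 195.7]
tool_rot: [1.483, 0.814, -0.055]
force: [-2.2, -0.4, -1.0]
width: 8.6
```

```bash
python3 - <<'E'
from h import *
s,R=hooks()
E
```

```text
t 34.38 p [ 709.5 -128.2  195.7] x [ 0.686 -0.038 -0.727] z [ 0.009 -0.998  0.06 ] F [-2.2 -0.4 -1. ] w 8.6 q [ 0.733  0.753 -0.849  2.077  2.232  0.504  2.884]
tilt 43.4
top_in [ 697.2 -123.8  267.4]
uptip [ 711.6 -124.8  247.9]
org [ 695.4 -127.1  213. ]
bend [ 693.7 -130.4  158.7]
rail x at y 696.1
```

apply_moves(
  targets=[
    [[0,0,0],0,14],
    [[0,0,0],0,24],
    [[0,0,0],0,36],
    [[0,0,0],0,36],
  ],
)

```text
clock: 34.88
eef_pos: [711.2, -128.2, 197.1]
tool_rot: [1.482, 0.811, -0.055]
force: [-0.0, 0.5, 0.8]
width: 36.1
```

```bash
python3 - <<'E'
from h import *
s,R=show()
p,_=eyes.get_image("wrist"); cv2.imwrite("pics/w27.png",p[150:350,180:380].repeat(3,0).repeat(3,1))
E
```

```text
t 34.88 p [ 711.2 -128.2  197.1] x [ 0.688 -0.038 -0.725] z [ 0.009 -0.998  0.061] F [-0.   0.5  0.8] w 36.1 q [ 0.733  0.752 -0.849  2.074  2.233  0.504  2.884]
```

View pics/w27.png

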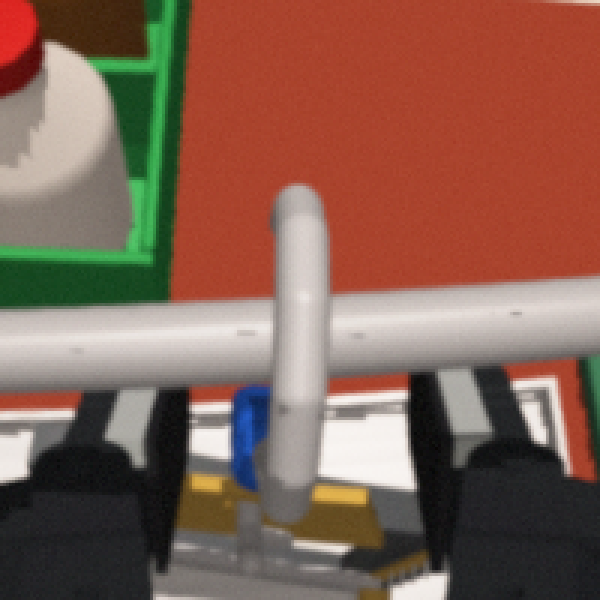

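apply_moves(
  targets=[
    [[-8,0,-1.5],0,36],
    [[-15,0,0],0,36],
    [[-20,0,0],0,36],
    [[-25,0,0],0,36],
    [[-30,0,0],0,36],
    [[-30,0,0],0,36],
    [[0,0,0],0,36],
    [[0,0,0],0,36],
  ],
)

```text
clock: 35.92
eef_pos: [616.9, -120.5, 295.8]
tool_rot: [1.477, 0.809, -0.059]
force: [-0.1, -0.4, -0.3]
width: 35.8
```

```bash
python3 - <<'E'
from h import *
s,R=show()
p,_=eyes.get_image("wrist"); cv2.imwrite("pics/w28.png",p)
p,_=eyes.get_image("side"); cv2.imwrite("pics/side28.png",cv2.resize(p[130:280,300:460],None,fx=4.8,fy=4,interpolation=cv2.INTER_CUBIC))
E
```

```text
t 35.92 p [ 616.9 -120.5  295.8] x [ 0.689 -0.04  -0.724] z [ 0.009 -0.998  0.065] F [-0.1 -0.4 -0.3] w 35.8 q [ 0.848  0.429 -0.868  2.214  2.104  0.295  2.889]
```

View pics/w28.png

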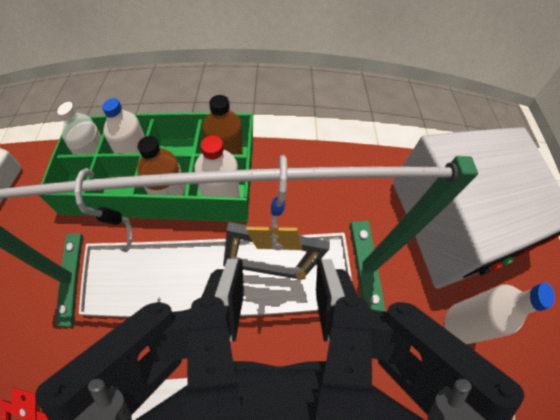

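View pics/side28.png

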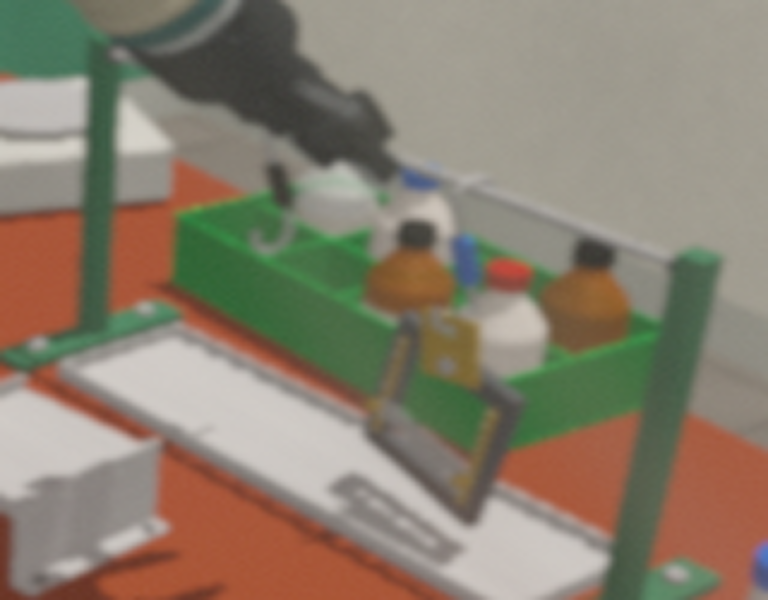

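The hook sits on the rail with the frame hanging from it: side crop lug (450,345), blue grip (465,260). I'll back off further, let it settle, and check its motion and lean.

apply_moves(
  targets=[
    [[-20,0,0],0,36],
    [[-20,0,0],0,36],
    [[0,0,0],0,36],
    [[0,0,0],0,36],
    [[0,0,0],0,36],
    [[0,0,0],0,36],
    [[0,0,0],0,36],
    [[0,0,0],0,36],
    [[0,0,0],0,36],
    [[0,0,0],0,36],
  ],
)

```text
clock: 37.28
eef_pos: [590.7, -117.0, 316.9]
tool_rot: [1.487, 0.809, -0.051]
force: [0.1, 0.1, -0.9]
width: 35.9
```

```bash
python3 - <<'E'
from h import *
s,R=show()
P=[];
for i in range(6):
    p,d=eyes.get_image("side"); P.append(p)
g=[cv2.cvtColor(p,cv2.COLOR_BGR2GRAY).astype(np.float32)[185:265,370:412] for p in P]
for i in range(1,6): print(cv2.phaseCorrelate(g[0],g[i]))
cv2.imwrite("pics/side29.png",cv2.resize(P[-1][130:280,355:435],None,fx=7,fy=4*1,interpolation=cv2.INTER_CUBIC))
cv2.imwrite("pics/side29b.png",cv2.resize(P[-1][180:265,370:420],None,fx=7,fy=7,interpolation=cv2.INTER_CUBIC))
np.savez("pics/s29.npz",p=P[-1],d=d)
p,d=eyes.get_image("wrist"); cv2.imwrite("pics/w29.png",p)
E
```

```text
t 37.27 p [ 590.7 -117.   316.9] x [ 0.689 -0.035 -0.724] z [ 0.01  -0.998  0.058] F [ 0.1  0.1 -0.9] w 35.9 q [ 0.926  0.354 -0.919  2.243  2.031  0.234  2.941]
((0.5232589269803931, -0.0980998843198222), 0.9950600700908238)
((0.4277011331458134, -0.1573775230784875), 0.9872910250557794)
((0.3966596316805493, -0.24074801860893302), 0.9685902388890585)
((0.4041212380003536, -0.2738110894078005), 0.975603853199217)
((0.3997544836349185, -0.3029459367771139), 0.9659461858537463)
```

View pics/side29b.png

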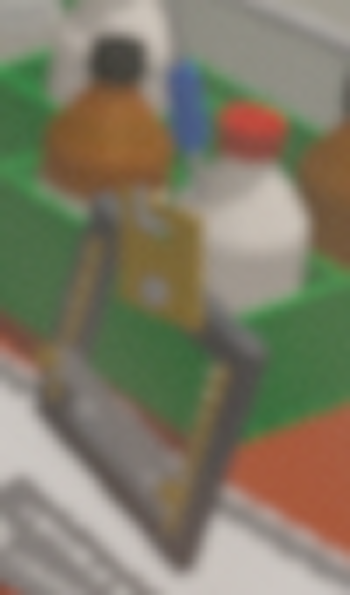

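View pics/w29.png

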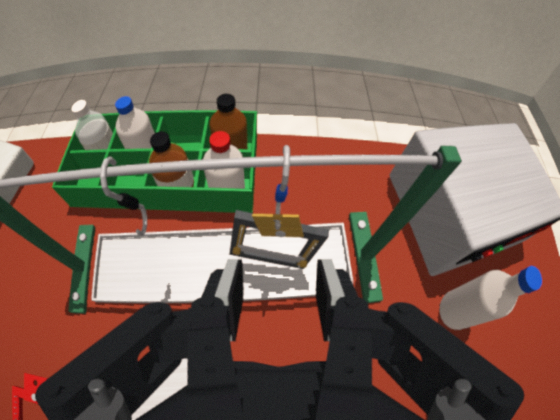

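```bash
python3 - <<'E'
from h import *
p=cv2.imread("pics/w29.png"); cv2.imwrite("pics/w29c.png",cv2.resize(p[195:280,215:340],None,fx=6.4,fy=6.4,interpolation=cv2.INTER_CUBIC))
E
```

```text
(no output)
```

View pics/w29c.png

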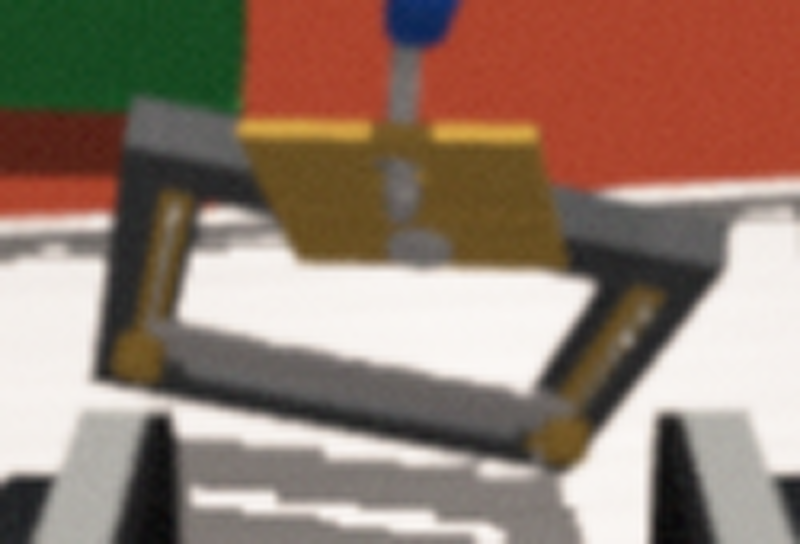

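```bash
python3 - <<'E'
from h import *
W=lambda x,y:(215+x/6.4-.4,195+y/6.4-.4); S=lambda x,y:(370+x/7-.4,180+y/7-.4)
w=dict(TL=(125,148),TR=(722,268),BL=(98,380),BR=(553,468)); s_=dict(TL=(95,208),TR=(255,362),BL=(42,398),BR=(182,562))
X={k:tri(ray("wrist",*W(*w[k])),ray("side",*S(*s_[k]))) for k in w}
for k in X: print(k,X[k][0].round(1),np.round(X[k][1],1))
X={k:v[0] for k,v in X.items()}
up=(X["TL"]+X["TR"]-X["BL"]-X["BR"]); print("len",np.linalg.norm(up)/2,"angle from vertical",np.arccos(up[2]/np.linalg.norm(up)),up/2)
r=(X["TR"]+X["BR"]-X["TL"]-X["BL"])/2; print("across",r,np.linalg.norm(r),"slope",np.arcsin(r[2]/np.linalg.norm(r)))
print(status.read_state()["clock"])
E
```

```text
TL [704.8 -74.2 138.1] [0.5 0.5]
TR [ 690.  -182.9  127.3] [0.2 0.2]
BL [695.3 -63.3  42.4] [1.4 1.4]
BR [ 683.7 -164.8   24.2] [1.2 1.2]
len 100.75481479219762 angle from vertical 0.16407521310817572 [  7.9071477  -14.43327995  99.40166069]
across [ -13.19909301 -105.11309737  -14.51166847] 106.92786267249404 slope -0.1361346657431552
37.625
```

apply_moves(
  targets=[
    [[0,0,0],0,36],
    [[0,0,0],0,36],
    [[0,0,0],0,36],
    [[0,0,0],0,36],
    [[0,0,0],0,36],
    [[0,0,0],0,36],
    [[0,0,0],0,36],
    [[0,0,0],0,36],
  ],
)

```text
clock: 38.62
eef_pos: [590.7, -117.0, 316.9]
tool_rot: [1.487, 0.809, -0.051]
force: [-0.6, -0.3, 0.4]
width: 35.9
```

```bash
python3 - <<'E'
from h import *
s,R=show()
P=[cv2.cvtColor(eyes.get_image("side")[0],cv2.COLOR_BGR2GRAY).astype(np.float32)[185:265,370:412] for i in range(5)]
for i in range(1,5): print(cv2.phaseCorrelate(P[0],P[i])[0])
ctrl.finish_job()
E
```

```text
t 38.62 p [ 590.7 -117.   316.9] x [ 0.689 -0.035 -0.724] z [ 0.01  -0.998  0.058] F [-0.6 -0.3  0.4] w 35.9 q [ 0.927  0.354 -0.919  2.243  2.031  0.234  2.941]
(0.4861855589242765, 0.020048572353580596)
(0.5280396335640418, 0.037597988184117526)
(0.5487568015845667, 0.047510378342785486)
(0.5532720379527483, 0.10621916566341127)
the job is handed in; nothing more can be done
```

The frame is hanging from the blue-gripped hook on the cooling rail, and I handed the job in at about 39 s of the 67 s allowed. I don't know the verdict, because the hand-in reports none.

I took the hook off the rail and felt its lower end up through the lug's hole, watching tip and hole in the wrist camera. I then lifted the frame off the stand and hung it at y ≈ -124 mm, about 145 mm from the spare.

**Last checks:**
- **Lean:** triangulating the frame's corners from the side and wrist views gives about 0.16 rad from plumb, against a limit of 0.3.
- **Motion:** between the last side pictures the frame shifted less than 0.1 px (about 0.2 mm). Each comparison also gave about half a pixel on the first pair only, which I took to be an artefact and did not look into.
- **Contact and surroundings:** before I let go, the wrist load had fallen from about 6 N to 1 N, so the rail was carrying the frame. The gripper is now well clear, and the spare looks where it was.

**Not confirmed or not clean:**
- On the first try under the lug the arm was near a joint limit. The hook tip missed the hole and lifted the lug about 10 mm with about 3 N, so I lowered it back, retreated and came in again.
- I never measured the distance from the bend to the rivet. I only saw in the pictures that the lug sits in the bend.

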